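# Pack the bike-shed kit case in the hall

### The job

Pack the bike-shed kit: take the blue tape dispenser out of the orange case and stand it upright on the black ceramic tray, then lay every padlock, tagged key, alarm fob and bike light that is out on the bench flat in the case, so that nothing stands above the rim. When everything is in, close the lid fully, and only after that push the round chrome catch on the lid all the way down, so that it stays down. Leave the other things on the bench where they are.

Things in the scene. Friction and masses are not known exactly. Their poses are not given: they have to be found in the camera images.
- case: orange plastic case fixed to the bench, outside 232 (x) x 292 (y) x 50 mm high, walls and floor 6 mm thick (inside 220 x 280 mm, rim 44 mm above the inner floor); origin at the centre of its underside, z up, the hinge along its +x rim, its front at -x; it may be turned by up to 0.2 rad. It has no dividers
- lid (a joint): angle of the case's lid: 0 shut, 1.57 standing upright, starts leaning back a little past upright, opens up to 1.9; the hinge is stiff (0.34 N m of friction), so the lid stays at any angle
- lid_hinge (a point): middle of the hinge axis, on the lid's underside at the +x rim of the case, 50.5 mm above the bench; the axis lies along the case's y. The lid is a flat orange plate 232 mm from the hinge to the front edge, 292 mm wide, 8 mm thick; its outer face (the top when shut) is 8 mm from the hinge axis and carries a flat black strip 2 mm proud, 50 mm from the hinge
- lid_front (a point): middle of the lid's free (front) edge, on its outer face
- catch (a joint): travel of the chrome push catch into the lid: 0 raised, 0.008 (m) fully down; it needs about 7 N and stays where it is left
- catch_top (a point): centre of the outer face of the chrome catch: a round button 30 mm across in a dark collar 44 mm across, on the lid's centre line 35 mm from the front edge; raised, its face stands 17 mm above the lid's outer face (the collar 5 mm), fully down 9 mm; it faces up when the lid is shut
- tray: black ceramic tray fixed to the bench, 170 (x) x 120 (y) mm outside, rim 14 mm high, walls and floor 6 mm thick (inside 158 x 108 mm); origin at the centre of its underside
- dispenser: blue plastic tape dispenser, standing in the case at the start: foot 94 (x) x 34 (y) x 22 mm high, above it a 52 (x) x 34 mm block from 22 to 64 mm up, centred 6 mm to the -x side; 64 mm high in all, so it is too tall for the shut case; 0.16 kg; origin at the centre of its underside, z up when upright; grip it across its 34 mm width
- padlock: brushed steel padlock lying flat with its shackle open: body 50 (x) x 52 (y) x 24 mm thick, centred 22 mm to the -x side of the origin, shackle reaching to x = +50 mm; about 97 mm long in all; 0.25 kg; origin at the underside, at mid-length; z up. May be absent
- key_red: silver key with a red plastic tag head: head 52 (x) x 30 (y) x 12 mm thick, centred 24 mm to the -x side of the origin, blade 9 mm wide and 4 mm thick reaching to x = +50 mm, 4 mm clear of the surface; 100 mm long in all; 0.05 kg; origin at the head's underside height, at mid-length; z up. May be absent
- key_green: the same key with a green plastic tag head. May be absent
- fob: chrome alarm fob, 68 (x) x 40 (y) x 18 mm thick, one round black button on top; 0.06 kg; origin at the centre of its underside, z up. May be absent
- bike_light: black bike light, 78 (x) x 36 (y) x 28 mm high, red lens at +x, yellow switch on top; 0.09 kg; origin at the centre of its underside, z up. May be absent
- mug: blue mug, 80 mm across, 90 mm high, at the far side: a bystander; origin at the centre of its underside
- tealight: small tealight, 38 mm across, 16 mm high, standing among the things: a bystander; origin at the centre of its underside
- glasses_case: brown glasses case, 60 x 160 x 42 mm: a bystander; origin at the centre of its underside
- sanitiser: clear bottle, 56 mm across, 150 mm high: a bystander; origin at the centre of its underside
- brush: hand brush lying to the left of the case: a bystander; origin at its underside
- parcel: cardboard parcel, 200 x 150 x 90 mm: a bystander; origin at the centre of its underside

How it is judged:
By the outcome, as a careful person would: the job done as asked, in the order asked, and still so for the second after the job is handed in, with the robot touching nothing.
Of padlock, key_red, key_green, fob, bike_light only 4 to 5 are there at a start; the rules pass over those that are not, and their reading is None.
At some moment in a run one of padlock, key_red, key_green, fob, bike_light may be knocked a few centimetres aside while the robot is not near it.
Once in a run the grip may slacken for a moment while it holds something.
It also fails if it takes over 210 s, if anything falls off the work surface, if the arm or the gripper's body presses on something with over 40 N, if the wrist force passes 120 N, or if a joint passes its speed limit or range.

### The arm

A 6-joint arm with a two-finger parallel gripper is mounted at the origin on the work surface. World frame = base frame: x ahead of the robot, y to its left, z up, the work surface at z = 0. Lengths are in mm, angles in degrees, forces in N, time in s.
With the tool pointing down it reaches from about 300 to 850 mm from the base axis. Payload 4.2 kg.
Tool frame: the origin (TCP) lies at the very end of the fingers, on their centre line; the grasp point (between the pads) lies 19 mm behind it (env.tcp_to_grasp is the distance from the TCP to the grasp point, in mm); z points along the fingers, y is the line along which they close (so a half turn about z gives the same grasp; the last joint's range is limited). The gripper opens to 91 mm and grips with 3 to 60 N. Pads are 32 mm wide; open, the fingers measure 118 mm over their backs; the gripper's body (76 mm by 178 mm) begins 60 mm behind the grasp point.
Start: joints at [-74.714, 18.312, 89.639, -0, 72.044, -1.146], TCP at [162.662, -551.531, 193.476] pointing down, gripper open.
Joint ranges: [-177.97, 177.97], [-48.28, 115.42], [12.27, 149.76], [-77.06, 257.06], [2.81, 150.46], [-146.56, 146.56]. Speed limits (degrees/s): [147.25, 147.25, 180, 180, 180, 180].

### API

Orientations are given as [roll, pitch, yaw] about the fixed x, y, z axes, in that order (R = Rz(yaw) Ry(pitch) Rx(roll)).
In Python, from workcell import env gives the robot as it stands.
- The arm moves only by the tool move_arm, never from a script. Its argument "plan" is a list of rows, each a list of 3 entries, a list of its own where there are three numbers: the shift along the world's x, y, z in cm, then the turn about the world's z in degrees, then the closure, from 0 (fully open) to 1 (shut). In form: [[[x, y, z], turn, claw], ...]. A call has 1 to 5 rows; each row shifts and turns the commanded pose from where the row before left it; what a row does not reach is not made up. A row lasts 1/10 s, in which the tool goes at most 50 mm and 8.59 degrees, less where a joint would pass 70% of its speed; a pose out of reach is approached as far as the arm can. A call is refused whole if a number of a shift passes 5 or a number of a turn 8.59, either way. A call with a gripper value outside its range is refused whole. The fingers move at their own pace and stop on an object; "squeeze" is the grip in N (left out, the last holds). Time passes only in rows, so rows that do not move let the fingers close. It gives the time, the measured TCP pose, the force, the opening and the grip force at its end, in the units of the state.
- env.state(): the state, without advancing time (a new reading comes with each control period).
- env.grab_frame(name): name is "scene" or "side" or "wrist"; returns a dict with "frame" (384x512x3 uint8, red, green, blue), "z_map" (384x512 float32, mm along the optical axis (not along the pixel's ray), 0 where there is no reading), "fovy" (degrees; the focal length in pixels is half the picture's height over the tangent of half this angle, whatever the lens; pixels are square), "cx", "cy" (the principal point, pixels), "position" and "orientation" of the camera in the world. Camera axes: x right, y down, z forward; pixel columns grow to the right and rows downward; lengths in mm; the calibration is good to about 2 mm. A picture is of the moment at which its call begins.
- env.job_done(): hands the job in; it is judged then, once.
Trained networks look in a picture, given as the dict that the camera call returned (one of the last four; its "shot" number tells which), for a name from the list of things; names that differ only in an ending like _2 or _b are one class to them, and where a whole thing is asked for, a point or a joint stands for the part that bears it (a point fixed in the world has none). Each returns a list of dicts, best first, with "score" (0 to 1); they miss things now and then, are a little off and sometimes report something else, mostly with a low value. They report only what shows in the picture. A call takes as long as a camera call.
- env.search_frame(picture, label): "point" ([column, row] in pixels, amid what is visible of it).
- env.landmark_of(picture, label): "point" ([column, row] in pixels: a listed point, or the origin of a listed thing).
The state is a dict: "time_s": time; "qpos": joint angles; "qvel": joint speeds; "effort": joint torques, N m; "ee_pos": TCP position; "ee_rot": TCP orientation; "force": force on the tool from outside, world axes, zero at the start; "torque": the same for the moment, N m; "gripper_width": finger opening in mm; "gripper_force": force on a finger pad.
Only numpy, scipy, OpenCV 4.12 (cv2) and the standard library are available. Lean on these libraries where they do the work, as an engineer would, in place of code of your own. Each camera call takes 0.05 s, during which the arm holds its last target. There are 200 camera calls.

## Working session

There is one attempt and no reset: what is moved stays moved. The work goes in short steps, Python scripts to look and compute and a tool call to move; the robot and the scene stay as the last step left them, time stands still between calls to the robot, and variables do not carry over. Pictures are saved under pics/ and viewed, at most 14 in all, crops included, and the job is handed in when it is done.

Besides the shell and the picture viewer there is one more tool, called after ">>>" in YAML: its name, and indented under it one key for each argument. move_arm: Moves the arm, as the interface text tells. Its arguments: {"type":"object","properties":{"plan":{"type":"array","items":{"type":"array"}},"squeeze":{"type":"number"}},"required":["plan"]}

```bash
ls; mkdir -p pics
cat > h.py <<'E'
import numpy as np, cv2
from scipy.spatial.transform import Rotation as R
from workcell import env
def cam(p):
    o=np.array(p["orientation"],float)
    M=o if o.shape==(3,3) else R.from_euler('xyz',o,degrees=True).as_matrix()
    return M,np.array(p["position"],float)
def f(p): return 192/np.tan(np.radians(p["fovy"])/2)
def cloud(p):
    z=p["z_map"]; v,u=np.indices(z.shape); F=f(p)
    c=np.stack([(u-p["cx"])/F*z,(v-p["cy"])/F*z,z],-1)
    M,t=cam(p); w=c@M.T+t; w[z<=0]=np.nan; return w
def ray(p,uv,z):
    M,t=cam(p); d=M@np.array([(uv[0]-p["cx"])/f(p),(uv[1]-p["cy"])/f(p),1]); return t+d*(z-t[2])/d[2]
def proj(p,X):
    M,t=cam(p); c=(np.asarray(X)-t)@M; return c[...,:2]/c[...,2:]*f(p)+[p["cx"],p["cy"]]
def save(p,n): cv2.imwrite('pics/'+n,p["frame"][:,:,::-1])
E
python3 - <<'E'
from h import *
s=env.state(); print({k:np.round(v,2) for k,v in s.items()})
for n in("scene","side"):
    p=env.grab_frame(n); save(p,n+'0.png'); print(n,p["fovy"],p["cx"],p["cy"],p["position"],p["orientation"])
    W=cloud(p)
    for l in "case lid_hinge lid_front catch_top tray dispenser padlock key_red key_green fob bike_light tealight mug glasses_case sanitiser brush parcel".split():
        a=env.search_frame(p,l)[:2]; b=env.landmark_of(p,l)[:2]
        for r,t in ((a,'S'),(b,'L')):
            print(l,t,[(np.round(d["point"]).astype(int).tolist(),round(d["score"],2),np.round(W[min(383,max(0,int(d["point"][1]))),min(511,max(0,int(d["point"][0])))]).tolist()) for d in r])
E
```

```text
pics
{'time_s': np.float64(0.0), 'qpos': array([-74.72,  18.35,  89.71,  -0.  ,  72.04,  -1.15]), 'qvel': array([ 0.03, -0.07, -0.  , -0.02,  0.02, -0.03]), 'effort': array([ -0.  , -41.25, -23.2 ,   0.07,   0.05,  -0.  ]), 'ee_pos': array([ 162.5 , -550.99,  192.6 ]), 'ee_rot': array([-179.9 ,   -0.  ,   16.43]), 'force': array([ 0.27, -0.2 ,  0.59]), 'torque': array([-0.01,  0.01, -0.  ]), 'gripper_force': np.float64(0.0), 'gripper_width': np.float64(91.12)}
scene 52.63525936310575 254.61441209430322 198.20241434156466 [1263.60677919 -764.06375316 1328.74782286] [-140.58816107   -0.53343986   43.62059738]
case S [([276, 170], 0.89, [464.0, 233.0, -2.0])]
case L [([275, 173], 0.85, [483.0, 211.0, 8.0]), ([283, 173], 0.19, [629.0, 80.0, 210.0])]
lid_hinge S []
lid_hinge L [([296, 177], 0.92, [620.0, 185.0, 105.0])]
lid_front S [([301, 160], 0.72, [622.0, 195.0, 201.0])]
lid_front L [([306, 141], 0.96, [442.0, 485.0, -3.0])]
catch_top S []
catch_top L [([311, 149], 0.61, [612.0, 281.0, 192.0])]
tray S [([195, 267], 0.82, [594.0, -376.0, 5.0])]
tray L [([196, 266], 0.67, [594.0, -375.0
[... 2802 characters left out ...]
 28.0]), ([240, 174], 0.3, [637.0, -92.0, 6.0])]
tealight S []
tealight L [([269, 175], 0.43, [533.0, -126.0, 12.0]), ([306, 122], 0.25, [502.0, -504.0, 43.0])]
mug S [([220, 154], 0.45, [718.0, -103.0, 69.0])]
mug L [([215, 164], 0.67, [623.0, 113.0, 196.0])]
glasses_case S [([341, 146], 0.93, [317.0, -368.0, 41.0]), ([274, 138], 0.69, [600.0, -376.0, 8.0])]
glasses_case L [([343, 147], 0.77, [308.0, -362.0, 42.0])]
sanitiser S [([190, 343], 0.61, [443.0, 600.0, 102.0])]
sanitiser L [([196, 357], 0.77, [430.0, 601.0, 53.0])]
brush S [([193, 318], 0.76, [445.0, 568.0, 149.0])]
brush L []
parcel S [([307, 115], 0.55, [496.0, -503.0, 75.0])]
parcel L [([308, 122], 0.97, [486.0, -495.0, 46.0])]
```

```bash
cd pics; python3 -c "
import cv2,numpy as np
a=cv2.imread('scene0.png')[110:300,110:350];b=cv2.imread('side0.png')[110:300,170:370]
cv2.imwrite('c0.png',cv2.resize(a,None,fx=3.2,fy=3.1,interpolation=cv2.INTER_CUBIC))
cv2.imwrite('c1.png',cv2.resize(b,None,fx=3.1,fy=3.1,interpolation=cv2.INTER_CUBIC))"
```

```text
(no output)
```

View pics/c0.png

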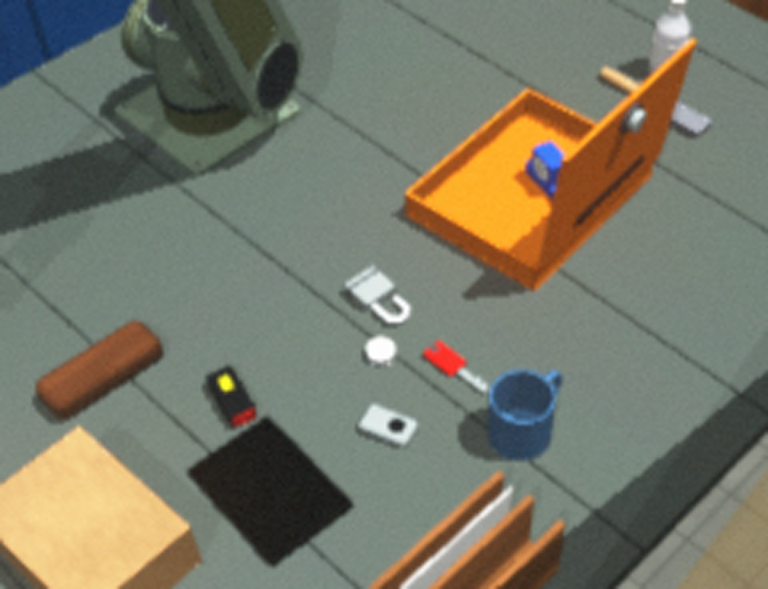

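View pics/c1.png

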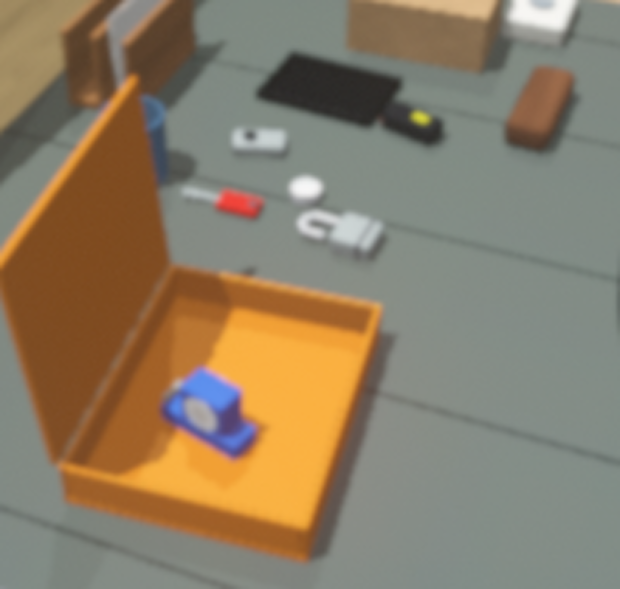

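The views show the padlock, red key, fob and light out on the bench. There is no green key in view, the tealight sits between them, and the dispenser is in the case. I'll measure poses from both clouds by colour.

```bash
cat >> h.py <<'E'
def hsv(p): return cv2.cvtColor(p["frame"],cv2.COLOR_RGB2HSV).astype(int)
def rect(P):
    (c,s,a)=cv2.minAreaRect(P[:,:2].astype(np.float32)); b=cv2.boxPoints((c,s,a))
    e=b[1]-b[0]; g=b[2]-b[1]; e=e if np.hypot(*e)>np.hypot(*g) else g
    return np.round(c).tolist(),np.round(sorted(s)).tolist(),round(float(np.degrees(np.arctan2(e[1],e[0]))),1)
def box(W,x,y,z): return (W[...,0]>x[0])&(W[...,0]<x[1])&(W[...,1]>y[0])&(W[...,1]<y[1])&(W[...,2]>z[0])&(W[...,2]<z[1])
E
python3 - <<'E'
from h import *
for n in("scene","side"):
    p=env.grab_frame(n); W=cloud(p); H=hsv(p); h,s,v=H[...,0],H[...,1],H[...,2]
    def rep(name,m):
        P=W[m]; 
        if len(P)<5: print(n,name,len(P)); return
        print(n,name,len(P),rect(P),'z',np.round(np.percentile(P[:,2],[5,50,90,97])))
    org=(h>5)&(h<22)&(s>170)
    rep('rim',org&box(W,(330,680),(20,420),(44,56)))
    rep('lid',org&box(W,(330,700),(20,420),(90,300)))
    rep('floor',org&box(W,(330,700),(20,420),(-2,12)))
    blue=(h>100)&(h<130)&(s>130)
    rep('disp',blue&box(W,(380,620),(60,400),(8,90)))
    rep('disptop',blue&box(W,(380,620),(60,400),(54,74)))
    rep('dispfoot',blue&box(W,(380,620),(60,400),(10,35)))
    rep('redkey',((h<8)|(h>172))&(s>150)&box(W,(540,700),(-180,0),(-5,40)))
    rep('padlock',box(W,(400,530),(-125,-20),(8,40)))
    rep('keyall',box(W,(570,700),(-150,-40),(5,25)))
    rep('fob',box(W,(575,680),(-260,-165),(9,30)))
    rep('light',(v<70)&box(W,(395,510),(-375,-270),(12,40)))
    rep('lightall',box(W,(395,510),(-375,-270),(12,40)))
    rep('lens',((h<8)|(h>172))&(s>150)&box(W,(380,520),(-400,-260),(5,40)))
    rep('yell',(h>22)&(h<38)&(s>150)&box(W,(380,520),(-400,-260),(5,50)))
    rep('tray',(v<45)&box(W,(480,700),(-470,-270),(5,20)))
    rep('tea',box(W,(525,580),(-165,-105),(8,25)))
    rep('mug',box(W,(670,800),(-200,-50),(20,100)))
    rep('green',(h>40)&(h<85)&(s>120)&box(W,(200,1000),(-700,700),(-20,300)))
    rep('bench',box(W,(300,450),(-200,0),(-15,15)))
E
```

```text
scene rim 169 ([486.0, 212.0], [240.0, 298.0], -85.3) z [45. 48. 53. 55.]
scene lid 880 ([619.0, 221.0], [26.0, 290.0], -86.2) z [108. 198. 276. 281.]
scene floor 1113 ([481.0, 233.0], [231.0, 338.0], -84.4) z [-0.  5. 10. 11.]
scene disp 53 ([491.0, 243.0], [26.0, 56.0], -23.8) z [29. 68. 72. 73.]
scene disptop 44 ([489.0, 244.0], [26.0, 51.0], -18.1) z [62. 68. 72. 73.]
scene dispfoot 5 ([505.0, 228.0], [4.0, 12.0], 7.7) z [24. 26. 32. 32.]
scene redkey 73 ([607.0, -90.0], [37.0, 51.0], 1.5) z [ 4. 10. 14. 15.]
scene padlock 169 ([475.0, -87.0], [55.0, 98.0], -9.5) z [11. 20. 25. 28.]
scene keyall 99 ([639.0, -86.0], [86.0, 116.0], -24.0) z [ 5.  9. 14. 15.]
scene fob 157 ([632.0, -221.0], [42.0, 68.0], 16.7) z [10. 16. 20. 22.]
scene light 104 ([458.0, -328.0], [35.0, 76.0], -15.2) z [19. 26. 30. 32.]
scene lightall 166 ([458.0, -328.0], [37.0, 85.0], -16.1) z [18. 26. 30. 32.]
scene lens 24 ([496.0, -338.0], [6.0, 30.0], 76.0) z [10. 19. 26. 27.]
scene yell 23 ([445.0, -322.0], [16.0, 28.0], -17.8) z [21. 27. 31. 32.]
scene tray 612 ([594.0, -381.0], [119.0, 170.0], -4.2) z [ 5. 
[... 824 characters left out ...]
10. 22. 26. 28.]
side keyall 126 ([637.0, -89.0], [97.0, 124.0], 0.2) z [ 5. 11. 15. 16.]
side fob 121 ([631.0, -216.0], [46.0, 67.0], 15.8) z [11. 18. 22. 23.]
side light 105 ([472.0, -325.0], [41.0, 107.0], -29.5) z [14. 25. 30. 31.]
side lightall 163 ([469.0, -328.0], [46.0, 103.0], -22.2) z [14. 27. 31. 32.]
side lens 0
side yell 13 ([448.0, -321.0], [13.0, 19.0], -17.6) z [27. 30. 32. 33.]
side tray 172 ([593.0, -388.0], [95.0, 159.0], 0.7) z [ 6.  8. 10. 12.]
side tea 61 ([541.0, -140.0], [31.0, 40.0], 88.1) z [10. 17. 20. 21.]
side mug 136 ([750.0, -124.0], [60.0, 80.0], -9.4) z [27. 71. 91. 93.]
side green 0
side bench 1461 ([375.0, -100.0], [150.0, 200.0], -90.0) z [-2.  1.  4.  5.]
```

>>> move_arm:
  plan:
    - [[1.8,4.45,0],-1.6,0]
    - [[1.8,4.45,0],-1.6,0]
    - [[1.8,4.45,0],-1.6,0]
    - [[1.8,4.45,0],-1.6,0]
    - [[1.8,4.45,0],-1.6,0]

```text
time_s: 4.1
ee_pos: [253.0, -327.3, 193.6]
ee_rot: [180.0, -0.0, 8.3]
force: [0.8, -0.3, 0.5]
gripper_width: 91.0
gripper_force: 0.0
```

>>> move_arm:
  plan:
    - [[1.8,4.45,0],-1.6,0]
    - [[1.8,4.45,0],-1.6,0]
    - [[1.8,4.45,0],-1.6,0]
    - [[1.8,4.45,0],-1.6,0]
    - [[1.8,4.45,0],-1.6,0]

```text
time_s: 4.6
ee_pos: [343.1, -104.8, 193.9]
ee_rot: [180.0, -0.1, 0.3]
force: [1.9, -0.7, -0.3]
gripper_width: 90.7
gripper_force: 0.0
```

>>> move_arm:
  plan:
    - [[1.8,4.45,0],-1.6,0]
    - [[1.8,4.45,0],-1.6,0]
    - [[1.8,4.45,0],-1.6,0]
    - [[1.8,4.45,0],-1.6,0]
    - [[1.8,4.45,0],-1.6,0]

```text
time_s: 5.1
ee_pos: [433.1, 118.1, 193.8]
ee_rot: [180.0, -0.1, -7.6]
force: [0.8, -0.8, 0.3]
gripper_width: 91.1
gripper_force: 0.0
```

>>> move_arm:
  plan:
    - [[1.8,4.45,0],-1.6,0]
    - [[1.8,4.45,0],-1.6,0]
    - [[0,0,0],0,0]

```text
time_s: 5.4
ee_pos: [470.7, 209.9, 193.1]
ee_rot: [-179.9, -0.1, -10.5]
force: [-1.5, -1.1, -0.7]
gripper_width: 91.3
gripper_force: 0.0
```

Run:
```python
from h import *
p=env.grab_frame("wrist"); save(p,'w1.png'); W=cloud(p);H=hsv(p); h,s,v=H[...,0],H[...,1],H[...,2]
blue=(h>100)&(h<130)&(s>130)
for z in((50,80),(15,35),(8,90)):
    P=W[blue&box(W,(380,620),(100,400),z)]; print(z,len(P),rect(P) if len(P)>5 else '',np.percentile(P[:,2],[5,50,95]) if len(P) else '')
for f_ in(env.search_frame,env.landmark_of):
    for d in f_(p,"dispenser")[:2]: u=d["point"];print(u,d["score"],W[int(u[1]),int(u[0])],ray(p,u,6))
print(p["position"],p["orientation"],env.state()["ee_pos"],env.state()["time_s"])
```

```text
(50, 80) 1675 ([487.0, 245.0], [33.0, 53.0], -14.9) [64.67339764 68.53106895 69.75236144]
(15, 35) 702 ([493.0, 243.0], [33.0, 92.0], -13.7) [24.72771541 26.5780908  28.06126653]
(8, 90) 2439 ([493.0, 243.0], [33.0, 93.0], -14.4) [25.59231854 67.94092702 69.65025628]
[221.0, 157.6] 0.66 [500.95464113 236.85844739  69.59958309] [490.59469169 245.6507957    6.        ]
[221.7, 156.7] 0.8 [501.84394611 236.72361303  69.04147018] [491.49626759 244.60655919   6.        ]
[548.58761965 194.24120992 383.29371987] [ 1.63898581e+02  1.56707029e-01 -1.00583071e+02] [468.09275986 204.52880996 193.1334475 ] 5.55
```

View pics/w1.png

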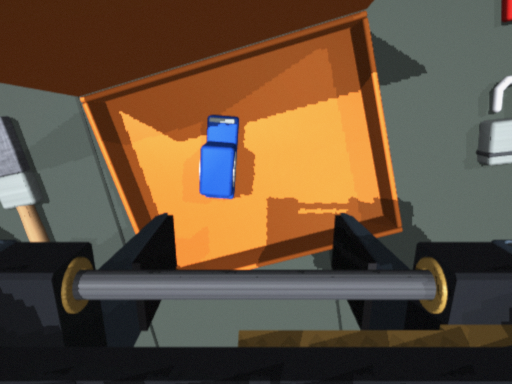

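The wrist view shows the dispenser around (220,157), about 14.5° clockwise from x. The case is empty otherwise, and part of the red key and padlock show at the right edge. I'll grasp the dispenser now.

>>> move_arm:
  plan:
    - [[1.8,4.0,-2],-3.7,0]
    - [[0,0,-4],0,0]
    - [[0,0,-4],0,0]
    - [[0,0,-3.5],0,0]
    - [[0,0,-2.8],0,0]
  squeeze: 25

```text
time_s: 6.05
ee_pos: [485.4, 242.7, 29.0]
ee_rot: [179.9, 0.1, -14.6]
force: [-0.2, -0.4, -1.0]
gripper_width: 90.7
gripper_force: 0.0
```

>>> move_arm:
  plan:
    - [[0,0,0],0,0]
    - [[0,0,0],0,1]
    - [[0,0,0],0,1]
    - [[0,0,0],0,1]
    - [[0,0,0],0,1]

```text
time_s: 6.55
ee_pos: [487.5, 245.2, 31.9]
ee_rot: [-179.9, -0.1, -14.5]
force: [0.0, -0.6, -0.3]
gripper_width: 62.2
gripper_force: 0.0
```

>>> move_arm:
  plan:
    - [[0,0,0],0,1]
    - [[0,0,0],0,1]
    - [[0,0,0],0,1]
    - [[0,0,0],0,1]
    - [[0,0,0],0,1]

```text
time_s: 7.05
ee_pos: [486.7, 245.1, 30.5]
ee_rot: [-180.0, -0.0, -14.5]
force: [0.4, 0.4, 1.1]
gripper_width: 33.5
gripper_force: 24.9
```

>>> move_arm:
  plan:
    - [[0,0,2.5],0,1]
    - [[0,0,3.5],0,1]
    - [[0,0,3],0,1]
    - [[0.3,-2.5,0],0.8,1]
    - [[0.7,-4.5,0],0.8,1]
  squeeze: 35

```text
time_s: 7.55
ee_pos: [497.1, 176.3, 121.3]
ee_rot: [-179.9, -0.1, -12.6]
force: [0.6, -0.9, -2.1]
gripper_width: 33.6
gripper_force: 34.9
```

>>> move_arm:
  plan:
    - [[0.7,-4.5,0],0.8,1]
    - [[0.7,-4.5,0],0.8,1]
    - [[0.7,-4.5,0],0.8,1]
    - [[0.7,-4.5,0],0.8,1]
    - [[0.7,-4.5,0],0.8,1]

```text
time_s: 8.05
ee_pos: [531.2, -51.8, 120.1]
ee_rot: [180.0, 0.1, -8.8]
force: [0.9, 1.3, -1.8]
gripper_width: 33.6
gripper_force: 34.9
```

>>> move_arm:
  plan:
    - [[0.8,-4.6,0],0.8,1]
    - [[0.8,-4.6,0],0.8,1]
    - [[0.8,-4.6,0],0.8,1]
    - [[0.8,-4.6,0],0.8,1]
    - [[0.8,-4.6,0],0.8,1]

```text
time_s: 8.55
ee_pos: [571.2, -281.8, 119.8]
ee_rot: [-180.0, 0.1, -4.8]
force: [1.1, 0.2, -2.0]
gripper_width: 34.0
gripper_force: 34.9
```

Run:
```python
from h import *
p=env.grab_frame("wrist"); save(p,'w2.png'); W=cloud(p);H=hsv(p); v=H[...,2]
s=env.state(); print(s["ee_pos"],s["ee_rot"],s["gripper_width"],s["gripper_force"],s["time_s"])
P=W[(v<60)&box(W,(480,720),(-480,-290),(2,18))]; print(len(P),rect(P),np.percentile(P[:,2],[5,50,95]))
for d in env.landmark_of(p,"tray")[:2]: print(d, ray(p,d["point"],0))
p=env.grab_frame("scene"); save(p,'s2.png'); W=cloud(p); v=hsv(p)[...,2]
P=W[(v<45)&box(W,(480,700),(-470,-270),(3,20))]; print(len(P),rect(P))
```

```text
[ 572.89315349 -290.10538394  119.62806919] [ 1.79582171e+02 -1.57512440e-01 -5.00690714e+00] 33.67571403706441 34.91896390914917 8.6
22431 ([590.0, -381.0], [120.0, 169.0], -4.2) [ 3.5968866   4.88389046 12.67937658]
{'point': [353.8, 152.7], 'score': 0.63} [ 592.12738128 -381.55536722    0.        ]
932 ([594.0, -380.0], [121.0, 171.0], -5.0)
```

View pics/w2.png

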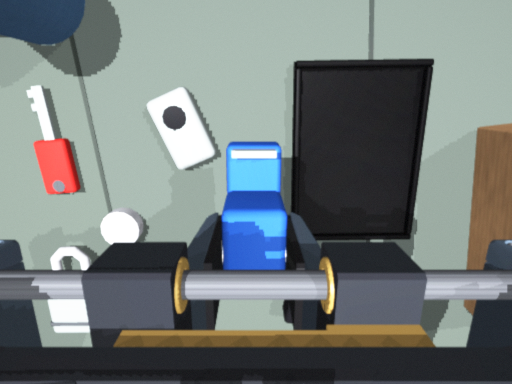

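The tray is at (591,-381). The dispenser is held upright. Fob, key, tealight and padlock show at the left. Next is moving over the tray.

>>> move_arm:
  plan:
    - [[0.6,-4.5,0],0.8,1]
    - [[0.6,-4.5,0],0,1]
    - [[0,0,0],0,1]
    - [[0,0,0],0,1]

```text
time_s: 9.1
ee_pos: [583.1, -369.2, 119.5]
ee_rot: [-179.9, 0.1, -4.1]
force: [-1.1, -0.1, -2.4]
gripper_width: 33.8
gripper_force: 34.9
```

Run:
```python
from h import *
for i in range(2):
    p=env.grab_frame("wrist");s=env.state(); print(s["ee_pos"],s["ee_rot"],p["position"])
W=cloud(p);H=hsv(p); h,s,v=H[...,0],H[...,1],H[...,2]
P=W[(v<60)&box(W,(480,720),(-480,-290),(2,18))]; print(rect(P))
P=W[(h>100)&(h<130)&(s>130)&box(W,(480,720),(-480,-290),(40,190))]; print(rect(P),np.percentile(P[:,2],[5,50,95]))
```

```text
[ 583.1246522  -368.37066236  119.67077357] [-1.79889504e+02  1.10933811e-01 -4.04855052e+00] [ 662.76617238 -376.0170856   309.42464251]
[ 583.27936914 -368.08107863  120.01236521] [-1.79915985e+02  8.78736682e-02 -4.00578577e+00] [ 662.82481934 -375.1069527   309.67879817]
([597.0, -382.0], [119.0, 157.0], -4.2)
([606.0, -371.0], [36.0, 62.0], -3.8) [114.50596212 156.00931646 158.76974068]
```

>>> move_arm:
  plan:
    - [[0.2,-1.1,-2.5],0,1]
    - [[0,0,-3],0,1]
    - [[0,0,-2],0,1]
    - [[0,0,-1],0,1]
    - [[0,0,-0.4],0,1]

```text
time_s: 9.7
ee_pos: [585.4, -379.4, 30.7]
ee_rot: [-179.9, 0.1, -4.0]
force: [0.5, 0.1, -2.2]
gripper_width: 33.8
gripper_force: 34.9
```

>>> move_arm:
  plan:
    - [[0,0,-0.1],0,1]
    - [[0,0,0],0,1]
    - [[0,0,0],0,1]

```text
time_s: 10.0
ee_pos: [586.4, -381.4, 31.8]
ee_rot: [179.9, -0.1, -4.1]
force: [-0.1, 0.4, -1.4]
gripper_width: 34.0
gripper_force: 34.9
```

>>> move_arm:
  plan:
    - [[0,0,-0.1],0,1]
    - [[0,0,0],0,1]
    - [[0,0,0],0,0.6]
    - [[0,0,0],0,0.3]
    - [[0,0,0],0,0]

```text
time_s: 10.5
ee_pos: [585.6, -381.1, 29.5]
ee_rot: [180.0, 0.0, -4.1]
force: [1.8, 0.4, -0.1]
gripper_width: 49.8
gripper_force: 0.0
```

>>> move_arm:
  plan:
    - [[0,0,0],0,0]
    - [[0,0,2],0,0]
    - [[0,0,4],0,0]
    - [[0,0,4],0,0]
    - [[0,0,4],0,0]

```text
time_s: 11.0
ee_pos: [585.5, -380.9, 170.8]
ee_rot: [-180.0, 0.0, -4.1]
force: [0.7, -0.1, -0.5]
gripper_width: 89.1
gripper_force: 0.0
```

>>> move_arm:
  plan:
    - [[-2,3,4],0,0]
    - [[-2,4.5,0],0,0]
    - [[-2,4.5,0],0,0]
    - [[-2,4.5,0],0,0]
    - [[0,0,0],0,0]

```text
time_s: 11.5
ee_pos: [503.8, -213.3, 207.0]
ee_rot: [-179.9, 0.2, -3.9]
force: [1.2, -1.0, 0.1]
gripper_width: 91.2
gripper_force: 0.0
```

```bash
cat > obs.py <<'E'
from h import *
import sys
SEG={'key':lambda h,s,v,W:box(W,(560,720),(-170,-20),(4,25))&(h>=0),
}
def look(names=("wrist",),pad=((400,540),(-140,-10))):
    for n in names:
        p=env.grab_frame(n); W=cloud(p);H=hsv(p); h,s,v=H[...,0],H[...,1],H[...,2]; red=((h<8)|(h>172))&(s>150)
        yield n,p,W,h,s,v,red
def comps(p,W,zmin,zmax,region,minpix):
    m=box(W,*region,(zmin,zmax)).astype(np.uint8); m=cv2.morphologyEx(m,cv2.MORPH_OPEN,np.ones((2,2)))
    k,l=cv2.connectedComponents(m)
    for i in range(1,k):
        P=W[l==i]
        if len(P)>=minpix:
            c=p["frame"][l==i].mean(0).astype(int); print(len(P),rect(P),'z90',round(np.percentile(P[:,2],90),1),'mean',np.round(P[:,:2].mean(0)),'rgb',c)
E
python3 - <<'E'
from obs import *
p=env.grab_frame("wrist"); save(p,'w3.png'); W=cloud(p); print(env.state()["ee_pos"],env.state()["ee_rot"])
comps(p,W,4,60,((300,720),(-480,0)),60)
p=env.grab_frame("scene"); save(p,'s3.png'); W=cloud(p); print('scene')
comps(p,W,8,60,((350,720),(-480,0)),25)
for l in("key_green","dispenser"): print(l,[(d["point"],d["score"]) for d in env.search_frame(p,l)])
E
```

```text
[ 505.92053974 -216.08052805  207.28087994] [ 1.79991114e+02 -9.56603131e-03 -3.91016622e+00]
11970 ([589.0, -385.0], [129.0, 173.0], -4.2) z90 nan mean [nan nan] rgb [32 39 54]
1728 ([626.0, -100.0], [28.0, 100.0], -8.0) z90 nan mean [nan nan] rgb [231 127 124]
2354 ([629.0, -222.0], [41.0, 67.0], 18.6) z90 nan mean [nan nan] rgb [206 211 212]
813 ([533.0, -145.0], [27.0, 38.0], -43.3) z90 nan mean [nan nan] rgb [244 244 244]
1782 ([463.0, -119.0], [43.0, 156.0], -50.2) z90 nan mean [nan nan] rgb [203 208 209]
1799 ([478.0, -322.0], [78.0, 127.0], 27.4) z90 nan mean [nan nan] rgb [57 49 42]
scene
167 ([476.0, -79.0], [65.0, 99.0], -9.1) z90 24.3 mean [473. -84.] rgb [185 193 191]
50 ([543.0, -144.0], [33.0, 37.0], -43.8) z90 17.6 mean [ 547. -147.] rgb [214 216 215]
42 ([608.0, -94.0], [22.0, 49.0], -20.3) z90 13.9 mean [611. -95.] rgb [242  53  46]
176 ([461.0, -325.0], [42.0, 80.0], -15.7) z90 30.2 mean [ 469. -330.] rgb [78 59 45]
26 ([718.0, -104.0], [6.0, 25.0], 82.9) z90 42.1 mean [ 718. -101.] rgb [ 57  83 109]
155 ([636.0, -218.0], [44.0, 65.0], 23.3) z90 20.0 mean [ 638. -221.] rgb [168 178 176]
162 ([603.0, -376.0], [47.0, 82.0], -5.2) z90 44.1 mean [ 617. -387.] rgb [ 58  91 157]
key_green [([139.3, 230.3], 0.66), ([299.6, 163.7], 0.37)]
dispenser [([194.3, 267.2], 0.59), ([136.4, 281.6], 0.37)]
```

View pics/w3.png

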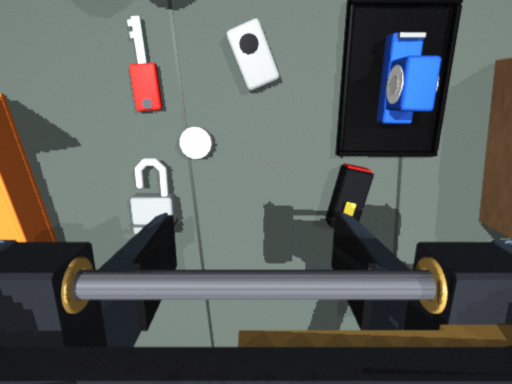

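The view shows the dispenser upright in the tray, the light at (350,195), padlock (152,195), key (143,70), fob (252,55) and tealight (195,142). No green key.

```bash
sed -i 's/P=W\[l==i\]/P=W[l==i]; P=P[np.isfinite(P[:,2])]/; s/np.ones((2,2))/np.ones((3,3))/' obs.py
python3 - <<'E'
from obs import *
for n in("wrist","side"):
    p=env.grab_frame(n); W=cloud(p); print(n)
    comps(p,W,14,40,((400,540),(-400,-280)),20)
    for f_ in(env.search_frame,env.landmark_of):
        for d in f_(p,"bike_light")[:1]: print(d["point"],d["score"],ray(p,d["point"],14))
p=env.grab_frame("wrist")
for d in env.search_frame(p,"key_green"): print(d)
E
```

```text
wrist
1565 ([458.0, -328.0], [36.0, 79.0], -15.7) z90 27.5 mean [ 467. -327.] rgb [51 42 39]
[339.4, 195.9] 0.55 [ 463.97302937 -323.78458511   14.        ]
side
148 ([460.0, -325.0], [39.0, 80.0], -15.2) z90 31.3 mean [ 457. -319.] rgb [72 70 58]
[194.8, 344.0] 0.62 [461.44710694 559.67657839  14.        ]
[274.6, 137.0] 0.58 [ 596.78008268 -374.86076796   14.        ]
```

>>> move_arm:
  plan:
    - [[-1.6,-3.7,-2],-4,0]
    - [[-1.6,-3.7,-3],-4,0]
    - [[-1.6,-3.7,-4],-3.6,0]
    - [[0,0,-4],0,0]
    - [[0,0,-4],0,0]
  squeeze: 25

```text
time_s: 12.6
ee_pos: [460.7, -326.1, 40.4]
ee_rot: [180.0, -0.1, -15.8]
force: [-0.3, -0.5, -0.3]
gripper_width: 91.3
gripper_force: 0.0
```

>>> move_arm:
  plan:
    - [[0,0,-2],0,0]
    - [[0,0,-0.9],0,0.3]
    - [[0,0,0],0,1]
    - [[0,0,0],0,1]
    - [[0,0,0],0,1]

```text
time_s: 13.1
ee_pos: [462.2, -325.3, 14.1]
ee_rot: [179.9, -0.2, -15.7]
force: [0.5, 0.6, 0.2]
gripper_width: 61.7
gripper_force: 0.0
```

>>> move_arm:
  plan:
    - [[0,0,0],0,1]
    - [[0,0,0],0,1]
    - [[0,0,0],0,1]
    - [[0,0,0],0,1]

```text
time_s: 13.5
ee_pos: [461.1, -324.6, 12.8]
ee_rot: [180.0, -0.0, -15.7]
force: [-0.1, -0.7, 0.0]
gripper_width: 30.1
gripper_force: 0.0
```

Width went below 36 with no grip force, so the light must have been shifted. Stop, open and look.

>>> move_arm:
  plan:
    - [[0,0,0],0,0.6]
    - [[0,0,0],0,0.3]
    - [[0,0,0],0,0]

```text
time_s: 13.8
ee_pos: [461.1, -324.6, 12.5]
ee_rot: [180.0, 0.0, -15.7]
force: [-1.0, 0.5, -0.4]
gripper_width: 49.5
gripper_force: 0.0
```

Run:
```python
from obs import *
print(env.state()["ee_pos"],env.state()["gripper_width"],env.state()["time_s"])
for n in("scene","side","wrist"):
    p=env.grab_frame(n); W=cloud(p); print(n); save(p,n+'4.png')
    comps(p,W,14,40,((380,560),(-440,-240)),15)
```

```text
[ 461.05586097 -324.55465002   12.48653575] 49.49609142359148 13.8
scene
134 ([461.0, -328.0], [35.0, 74.0], -15.6) z90 30.0 mean [ 466. -329.] rgb [65 49 35]
side
18 ([555.0, -367.0], [10.0, 20.0], 85.2) z90 30.2 mean [ 554. -366.] rgb [ 51  93 167]
86 ([443.0, -318.0], [40.0, 45.0], -9.0) z90 31.2 mean [ 440. -315.] rgb [68 66 51]
wrist
2183 ([553.0, -379.0], [16.0, 34.0], 87.1) z90 27.6 mean [ 553. -379.] rgb [ 65 131 226]
5675 ([468.0, -332.0], [36.0, 59.0], -16.0) z90 27.5 mean [ 470. -332.] rgb [68 56 48]
76 ([487.0, -299.0], [3.0, 8.0], 43.5) z90 39.3 mean [ 487. -299.] rgb [55 62 67]
68 ([470.0, -360.0], [2.0, 7.0], -81.3) z90 39.0 mean [ 470. -360.] rgb [57 64 70]
33 ([475.0, -299.0], [0.0, 9.0], -16.5) z90 39.3 mean [ 475. -299.] rgb [32 32 33]
27 ([460.0, -355.0], [0.0, 7.0], -16.3) z90 39.2 mean [ 460. -355.] rgb [43 46 45]
24 ([464.0, -296.0], [0.0, 7.0], -15.9) z90 39.4 mean [ 464. -296.] rgb [34 35 35]
24 ([448.0, -351.0], [0.0, 8.0], -16.7) z90 39.2 mean [ 448. -351.] rgb [35 38 37]
```

View pics/wrist4.png

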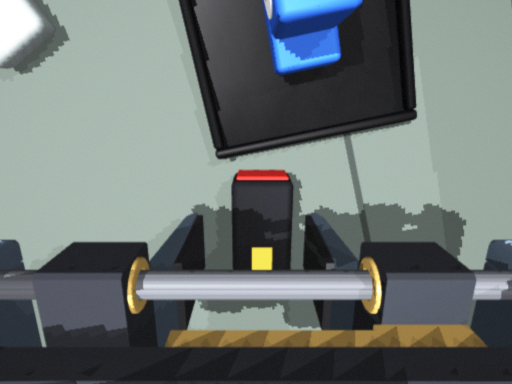

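The light hasn't moved and sits between the fingers. The row over the 50 mm limit left me a bit high and short. I'll lower and regrip.

>>> move_arm:
  plan:
    - [[-0.1,-0.3,-0.4],0,0.2]
    - [[0,0,-0.4],0,0.2]
    - [[0,0,0],0,1]
    - [[0,0,0],0,1]
    - [[0,0,0],0,1]

```text
time_s: 14.45
ee_pos: [460.1, -327.6, 4.5]
ee_rot: [180.0, 0.0, -15.7]
force: [-0.2, 0.8, -0.2]
gripper_width: 51.8
gripper_force: 0.0
```

>>> move_arm:
  plan:
    - [[0,0,0],0,1]
    - [[0,0,0],0,1]
    - [[0,0,0],0,1]
    - [[0,0,0],0,1]
    - [[0,0,0],0,1]

```text
time_s: 14.95
ee_pos: [460.2, -327.7, 4.7]
ee_rot: [180.0, -0.0, -15.7]
force: [-0.3, -0.2, 1.3]
gripper_width: 35.4
gripper_force: 25.0
```

>>> move_arm:
  plan:
    - [[0,0,2],0,1]
    - [[0,0,3.5],0,1]
    - [[0,0,3.5],0,1]
    - [[0.2,3,0],2,1]
    - [[0.4,4.5,0],2,1]
  squeeze: 35

```text
time_s: 15.45
ee_pos: [467.0, -253.8, 95.8]
ee_rot: [179.9, -0.2, -11.8]
force: [0.7, 1.0, -1.3]
gripper_width: 35.1
gripper_force: 35.0
```

>>> move_arm:
  plan:
    - [[0.4,4.6,0],2,1]
    - [[0.4,4.6,0],2,1]
    - [[0.4,4.6,0],2,1]
    - [[0.4,4.6,0],2,1]
    - [[0.4,4.6,0],2,1]

```text
time_s: 15.95
ee_pos: [485.7, -20.7, 94.5]
ee_rot: [-180.0, 0.0, -1.6]
force: [0.5, -0.1, -0.4]
gripper_width: 35.3
gripper_force: 35.0
```

>>> move_arm:
  plan:
    - [[0.4,4.6,0],2,1]
    - [[0.4,4.6,0],2,1]
    - [[0.4,4.6,0],2,1]
    - [[0.3,1.6,0],2,1]
    - [[0,0,0],0.6,1]

```text
time_s: 16.45
ee_pos: [501.2, 133.3, 94.3]
ee_rot: [180.0, -0.0, 7.2]
force: [-0.3, -0.7, -1.1]
gripper_width: 35.1
gripper_force: 35.0
```

>>> move_arm:
  plan:
    - [[0,0,0],0,1]
    - [[0,0,0],0,1]

```text
time_s: 16.65
ee_pos: [500.7, 130.0, 94.4]
ee_rot: [180.0, 0.0, 6.8]
force: [-0.4, -0.2, -0.7]
gripper_width: 35.3
gripper_force: 35.0
```

Run:
```python
from obs import *
s=env.state(); print(s["ee_pos"],s["ee_rot"],s["gripper_width"],s["gripper_force"])
p=env.grab_frame("wrist"); save(p,'w5.png'); W=cloud(p)
h,s,v=[hsv(p)[...,i] for i in range(3)]
org=(h>5)&(h<22)&(s>150)
for n in("side",):
    q=env.grab_frame(n); w=cloud(q); hh=hsv(q); save(q,'side5.png')
    comps(q,w,60,130,((420,580),(60,200)),15)
    o=(hh[...,0]>5)&(hh[...,0]<22)&(hh[...,1]>150)
    P=w[o&box(w,(590,680),(60,400),(80,300))]; A=np.c_[P[:,1]-225,P[:,2]-50,np.ones(len(P))]; print('lid x=a*y+b*z+c',np.linalg.lstsq(A,P[:,0],rcond=None)[0])
```

```text
[500.72748174 130.01639774  94.39865802] [1.79962839e+02 4.89343193e-02 6.83444365e+00] 35.295025802601984 34.99970734119415
258 ([498.0, 140.0], [39.0, 80.0], 17.2) z90 121.6 mean [491. 143.] rgb [84 61 46]
lid x=a*y+b*z+c [-9.10748620e-02  9.33327547e-02  5.98362346e+02]
```

>>> move_arm:
  plan:
    - [[0,0,-3],0,1]
    - [[0,0,-3],0,1]
    - [[0,0,-1.5],0,1]
    - [[0,0,-0.7],0,1]
    - [[0,0,0],0,1]

```text
time_s: 17.25
ee_pos: [500.9, 130.7, 12.2]
ee_rot: [180.0, 0.1, 6.9]
force: [-0.1, 0.0, 0.3]
gripper_width: 35.3
gripper_force: 35.0
```

>>> move_arm:
  plan:
    - [[0,0,-0.1],0,1]
    - [[0,0,0],0,0.7]
    - [[0,0,0],0,0.4]
    - [[0,0,0],0,0.4]
    - [[0,0,0],0,0.4]

```text
time_s: 17.75
ee_pos: [501.3, 131.5, 12.0]
ee_rot: [180.0, -0.0, 6.9]
force: [-0.2, 0.1, 0.1]
gripper_width: 54.3
gripper_force: 0.0
```

>>> move_arm:
  plan:
    - [[0,0,2],0,0.4]
    - [[0,0,4],0,0.2]
    - [[0,0,4],0,0]
    - [[0,-4,3],0,0]
    - [[0,-5,0],0,0]

```text
time_s: 18.25
ee_pos: [504.6, 42.1, 146.4]
ee_rot: [180.0, -0.6, 7.2]
force: [0.6, -0.7, 0.0]
gripper_width: 84.1
gripper_force: 0.0
```

>>> move_arm:
  plan:
    - [[-2,-4.5,2],0,0]
    - [[-2,-4.5,2],0,0]
    - [[-2,-4.5,0],0,0]
    - [[0,0,0],0,0]
    - [[0,0,0],0,0]

```text
time_s: 18.75
ee_pos: [443.2, -88.9, 179.4]
ee_rot: [-180.0, -0.0, 6.8]
force: [0.1, 0.4, -0.3]
gripper_width: 91.4
gripper_force: 0.0
```

Run:
```python
from obs import *
s=env.state(); print(s["ee_pos"],s["ee_rot"],s["gripper_width"],s["gripper_force"])
for n in("wrist","scene","side"):
    p=env.grab_frame(n); save(p,n+'6.png'); W=cloud(p); print(n)
    comps(p,W,9,40,((400,540),(-150,-20)),20)
    comps(p,W,6,30,((560,700),(-270,-40)),20)
    if n=="side": comps(p,W,13,60,((400,590),(80,350)),20)
    for l in("padlock","key_red","fob"): 
        for d in env.landmark_of(p,l)[:1]: print(l,np.round(d["score"],2),np.round(ray(p,d["point"],10)))
```

```text
[443.16636635 -88.88852944 179.43837826] [-1.79989237e+02 -4.53502187e-02  6.76572412e+00] 91.44152237819692 0.0
wrist
392 ([530.0, -138.0], [21.0, 23.0], -89.8) z90 15.7 mean [ 531. -139.] rgb [248 247 248]
2826 ([475.0, -83.0], [53.0, 96.0], -4.1) z90 23.5 mean [466. -83.] rgb [214 220 221]
1321 ([600.0, -95.0], [30.0, 42.0], 0.1) z90 11.8 mean [599. -95.] rgb [232  81  77]
1775 ([617.0, -224.0], [40.0, 43.0], 17.7) z90 17.7 mean [ 614. -222.] rgb [197 204 205]
padlock 0.81 [474. -84.  10.]
fob 0.65 [ 627. -216.   10.]
scene
131 ([458.0, -83.0], [54.0, 56.0], -5.4) z90 26.3 mean [457. -85.] rgb [188 197 195]
63 ([607.0, -95.0], [27.0, 52.0], 4.0) z90 14.2 mean [607. -94.] rgb [237  61  55]
155 ([631.0, -219.0], [44.0, 68.0], 21.8) z90 20.2 mean [ 633. -222.] rgb [178 189 187]
padlock 0.53 [ 551. -150.   10.]
key_red 0.52 [629. -79.  10.]
fob 0.68 [ 635. -226.   10.]
side
168 ([456.0, -79.0], [55.0, 57.0], 86.3) z90 27.1 mean [453. -74.] rgb [178 185 185]
125 ([630.0, -215.0], [45.0, 64.0], 19.4) z90 20.9 mean [ 628. -212.] rgb [166 173 173]
82 ([607.0, -91.0], [30.0, 54.0], -2.7) z90 14.7 mean [606. -90.] rgb [215  86  80]
34 ([582.0, 83.0], [6.0, 14.0], 6.3) z90 49.9 mean [583.  83.] rgb [138  84  38]
300 ([501.0, 134.0], [38.0, 80.0], 8.2) z90 36.7 mean [499. 139.] rgb [120  85  50]
144 ([587.0, 305.0], [7.0, 90.0], -83.8) z90 51.4 mean [585. 309.] rgb [137  84  39]
padlock 0.72 [464. -57.  10.]
key_red 0.45 [638. -78.  10.]
fob 0.71 [ 623. -211.   10.]
```

View pics/wrist6.png

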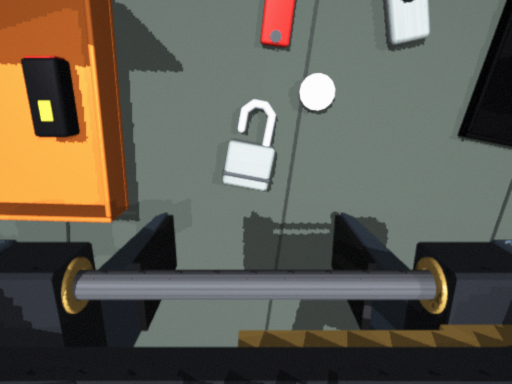

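The light lies flat in the case (50,97). The padlock is at (250,145), body centre (454,-82), yaw about -4.5°.

>>> move_arm:
  plan:
    - [[1.1,0.7,-3],-6,0]
    - [[0,0,-4.5],-5.3,0]
    - [[0,0,-4.5],0,0]
    - [[0,0,-3.5],0,0]
    - [[0,0,-2],0,0]
  squeeze: 35

```text
time_s: 19.85
ee_pos: [452.7, -80.8, 1.6]
ee_rot: [-180.0, 0.2, -4.4]
force: [0.4, 0.8, 0.0]
gripper_width: 91.4
gripper_force: 0.0
```

>>> move_arm:
  plan:
    - [[0,0,0],0,0.4]
    - [[0,0,0],0,1]
    - [[0,0,0],0,1]
    - [[0,0,0],0,1]
    - [[0,0,0],0,1]

```text
time_s: 20.35
ee_pos: [455.2, -81.4, 5.2]
ee_rot: [180.0, -0.1, -4.4]
force: [-0.1, -0.1, -0.1]
gripper_width: 53.9
gripper_force: 0.0
```

>>> move_arm:
  plan:
    - [[0,0,0],0,1]
    - [[0,0,0],0,1]
    - [[0,0,0],0,1]

```text
time_s: 20.65
ee_pos: [454.5, -81.2, 4.3]
ee_rot: [180.0, -0.0, -4.4]
force: [-0.3, 0.2, -0.2]
gripper_width: 30.0
gripper_force: 0.0
```

Run:
```python
from obs import *
s=env.state(); print(s["ee_pos"],s["ee_rot"],s["gripper_width"],s["gripper_force"])
for n in("wrist","scene","side"):
    p=env.grab_frame(n); save(p,n+'7.png'); W=cloud(p); print(n)
    comps(p,W,9,40,((380,560),(-180,40)),20)
    for d in env.landmark_of(p,"padlock")[:2]: print(np.round(d["point"]),np.round(d["score"],2),np.round(ray(p,d["point"],10)))
```

```text
[454.49561267 -81.22932824   4.30498738] [ 1.79993513e+02 -1.27903648e-02 -4.36788772e+00] 30.035837101228566 0.0
wrist
4162 ([538.0, -145.0], [37.0, 37.0], 87.0) z90 15.6 mean [ 538. -145.] rgb [247 247 247]
7252 ([480.0, -84.0], [52.0, 86.0], -3.4) z90 23.8 mean [476. -84.] rgb [164 169 170]
[255. 198.] 0.79 [476. -84.  10.]
scene
92 ([458.0, -82.0], [52.0, 53.0], -6.5) z90 33.6 mean [465. -88.] rgb [121 128 127]
48 ([543.0, -147.0], [29.0, 35.0], -44.0) z90 18.7 mean [ 541. -146.] rgb [244 244 244]
[229. 207.] 0.41 [478. -83.  10.]
side
144 ([446.0, -70.0], [44.0, 66.0], 44.6) z90 33.1 mean [448. -67.] rgb [112 115 115]
[278. 188.] 0.53 [473. -64.  10.]
[250. 221.] 0.33 [502. 126.  10.]
```

View pics/wrist7.png

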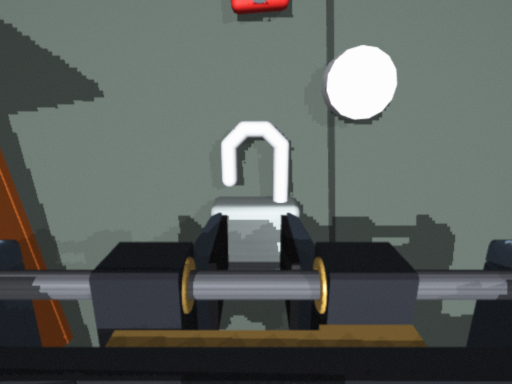

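Run:
```python
from obs import *
p=env.grab_frame("wrist"); W=cloud(p); print(p["fovy"],f(p))
for r in(200,206,212,216,220,226,232,240,250):
    print(r,[np.round(W[r,c]).tolist() for c in(205,215,221,232,255,278,289,296)])
```

```text
61.765628110084556 321.0271066604135
200 [[474.0, -52.0, -2.0], [477.0, -60.0, 9.0], [478.0, -64.0, 12.0], [477.0, -71.0, 12.0], [476.0, -84.0, 12.0], [476.0, -98.0, 15.0], [475.0, -104.0, 13.0], [471.0, -110.0, 1.0]]
206 [[471.0, -52.0, 0.0], [477.0, -61.0, 20.0], [477.0, -65.0, 20.0], [476.0, -71.0, 20.0], [476.0, -84.0, 22.0], [474.0, -97.0, 21.0], [474.0, -104.0, 20.0], [473.0, -107.0, 21.0]]
212 [[467.0, -51.0, -1.0], [474.0, -61.0, 23.0], [474.0, -65.0, 23.0], [473.0, -71.0, 23.0], [472.0, -84.0, 22.0], [471.0, -97.0, 23.0], [471.0, -103.0, 22.0], [471.0, -107.0, 23.0]]
216 [[463.0, -51.0, -2.0], [472.0, -61.0, 22.0], [471.0, -64.0, 22.0], [474.0, -71.0, 30.0], [470.0, -84.0, 23.0], [469.0, -97.0, 22.0], [468.0, -103.0, 23.0], [468.0, -107.0, 22.0]]
220 [[461.0, -51.0, -0.0], [470.0, -61.0, 24.0], [469.0, -64.0, 23.0], [474.0, -72.0, 37.0], [468.0, -84.0, 23.0], [467.0, -97.0, 23.0], [466.0, -103.0, 24.0], [465.0, -107.0, 21.0]]
226 [[456.0, -50.0, -3.0], [466.0, -60.0, 22.0], [466.0, -64.0, 24.0], [474.0, -72.0, 44.0], [464.0, -83.0, 23.0], [472.0, -95.0, 44.0], [462.0, -103.0, 23.0], [461.0, -107.0, 21.0]]
232 [[453.0, -50.0, -1.0], [462.0, -60.0, 22.0], [462.0, -63.0, 22.0], [474.0, -73.0, 52.0], [460.0, -83.0, 23.0], [472.0, -95.0, 52.0], [459.0, -103.0, 23.0], [458.0, -107.0, 23.0]]
240 [[447.0, -49.0, -0.0], [457.0, -59.0, 22.0], [457.0, -63.0, 23.0], [474.0, -74.0, 62.0], [455.0, -83.0, 22.0], [472.0, -94.0, 61.0], [454.0, -102.0, 23.0], [453.0, -107.0, 21.0]]
250 [[495.0, -71.0, 113.0], [495.0, -74.0, 114.0], [494.0, -76.0, 113.0], [492.0, -78.0, 108.0], [449.0, -82.0, 22.0], [493.0, -92.0, 113.0], [493.0, -95.0, 113.0], [492.0, -97.0, 112.0]]
```

>>> move_arm:
  plan:
    - [[0,0,0],0,1]
    - [[0,0,0],0,1]
    - [[0,0,3],0,0.5]
    - [[0,0,3],0,0.5]
    - [[0,0,0],0,0.5]

```text
time_s: 21.5
ee_pos: [457.5, -81.8, 67.5]
ee_rot: [179.9, -0.5, -4.4]
force: [0.6, -0.2, 0.7]
gripper_width: 21.4
gripper_force: 0.0
```

```bash
python3 - <<'E'
from obs import *
s=env.state(); print(s["ee_pos"],s["ee_rot"],s["gripper_width"],env.tcp_to_grasp)
p=env.grab_frame("wrist"); W=cloud(p); save(p,'wrist8.png')
z0=s["ee_pos"][2]
m=box(W,(420,500),(-160,0),(z0-30,z0+80)); P=W[m]; print(len(P),np.percentile(P[:,2],[0,1,5,20,50]) - z0)
v,u=np.nonzero(m); print('rows',v.min(),v.max(),'cols',u.min(),u.max())
for r in range(v.min(),v.min()+30,4): 
    k=u[v==r]; print(r,k.min(),k.max(),np.round(W[r,k.min()]),np.round(W[r,k.max()]))
for n in("scene","side"):
    q=env.grab_frame(n); w=cloud(q); save(q,n+'8.png')
    P=w[box(w,(430,480),(-160,0),(28,200))]; print(n,len(P),np.percentile(P[:,2],[0,1,5,10,20]))
E
python3 - <<'E'
import cv2
a=cv2.imread('pics/scene8.png')[130:240,180:290]; b=cv2.imread('pics/side8.png')[110:220,220:330]
cv2.imwrite('pics/c8.png',cv2.resize(cv2.hconcat([a,b]),None,fx=3.6,fy=3.6,interpolation=cv2.INTER_CUBIC))
E
```

```text
[457.45554557 -81.84786984  67.46601729] [179.93807506  -0.45871309  -4.37023556] 21.42762436552442 18.8
3421 [18.16525032 21.28303223 25.87846541 40.11422908 60.54832147]
rows 212 329 cols 205 302
212 225 282 [477. -68.  88.] [ 475. -100.   88.]
216 218 289 [477. -64.  92.] [ 474. -103.   93.]
220 216 291 [477. -64. 100.] [ 474. -103.  100.]
224 214 293 [477. -64. 106.] [ 474. -104.  105.]
228 212 295 [477. -63. 111.] [ 474. -104.  110.]
232 209 298 [477. -62. 114.] [ 474. -105.  115.]
236 207 300 [477. -62. 119.] [ 473. -105.  119.]
240 205 302 [477. -62. 124.] [ 474. -106.  124.]
scene 183 [ 28.17054377  29.76964073  87.23688635  94.70868119 106.88549414]
side 201 [28.16524493 28.27300145 85.66845705 89.99687085 97.20184043]
```

View pics/c8.png

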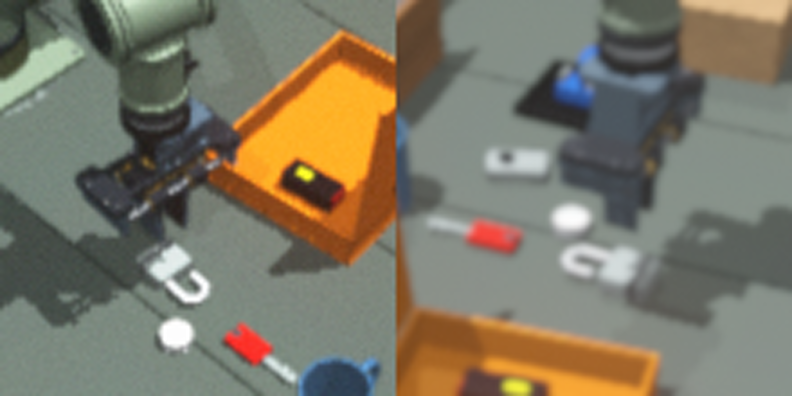

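Both fixed cameras and the wrist depth show the fingertips really end about 19 mm above the reported TCP. So I must command about 19 mm lower. The padlock hasn't moved, so I'll regrasp.

>>> move_arm:
  plan:
    - [[0,0,0],0,0]
    - [[0,0,0],0,0]
    - [[0,0,0],0,0]
    - [[0,0,0],0,0]
    - [[0,0,0],0,0]

```text
time_s: 22.15
ee_pos: [454.4, -81.2, 64.0]
ee_rot: [180.0, 0.0, -4.4]
force: [0.9, -0.0, -0.5]
gripper_width: 73.5
gripper_force: 0.0
```

>>> move_arm:
  plan:
    - [[0,0,0],0,0]
    - [[0,0,0],0,0]
    - [[0,0,0],0,0]
    - [[0,0,0],0,0]
    - [[0,0,-2],0,0]

```text
time_s: 22.65
ee_pos: [456.8, -81.7, 45.9]
ee_rot: [180.0, -0.3, -4.4]
force: [0.3, -0.3, -1.0]
gripper_width: 91.0
gripper_force: 0.0
```

>>> move_arm:
  plan:
    - [[0,0,-2.5],0,0]
    - [[0,0,-2],0,0]
    - [[0,0,-0.8],0,0]
    - [[0,0,-0.4],0,0]
    - [[0,0,0],0,0]

```text
time_s: 23.15
ee_pos: [454.7, -81.3, -12.7]
ee_rot: [180.0, -0.0, -4.4]
force: [-0.1, -0.6, -0.4]
gripper_width: 91.1
gripper_force: 0.0
```

>>> move_arm:
  plan:
    - [[0,0,0],0,1]
    - [[0,0,0],0,1]
    - [[0,0,0],0,1]
    - [[0,0,0],0,1]
    - [[0,0,0],0,1]

```text
time_s: 23.65
ee_pos: [454.6, -81.2, -12.6]
ee_rot: [180.0, -0.0, -4.4]
force: [0.0, -0.1, 0.1]
gripper_width: 54.1
gripper_force: 0.0
```

>>> move_arm:
  plan:
    - [[0,0,0],0,1]
    - [[0,0,0],0,1]
    - [[0,0,0],0,1]
  squeeze: 40

```text
time_s: 23.95
ee_pos: [454.5, -81.3, -12.6]
ee_rot: [180.0, -0.0, -4.4]
force: [-0.8, 0.0, 3.0]
gripper_width: 51.6
gripper_force: 40.0
```

>>> move_arm:
  plan:
    - [[0,0,2],0,1]
    - [[0,0,4],0,1]
    - [[0,0,3.5],0,1]
    - [[0,3,0],1,1]
    - [[-0.2,4.5,0],1,1]

```text
time_s: 24.45
ee_pos: [453.6, -6.7, 83.1]
ee_rot: [180.0, -0.2, -2.6]
force: [0.3, 0.4, -2.6]
gripper_width: 52.0
gripper_force: 40.0
```

>>> move_arm:
  plan:
    - [[-0.3,4.5,0],1.2,1]
    - [[-0.3,4.5,0],1.2,1]
    - [[-0.3,4.5,0],1.2,1]
    - [[-0.3,4.5,0],1.2,1]
    - [[-0.3,4.5,0],1.2,1]

```text
time_s: 24.95
ee_pos: [436.5, 220.4, 81.6]
ee_rot: [180.0, 0.1, 3.7]
force: [1.4, -1.6, -2.6]
gripper_width: 51.9
gripper_force: 40.0
```

>>> move_arm:
  plan:
    - [[-0.3,4.5,0],1.2,1]
    - [[0,3.2,0],0.3,1]
    - [[0,0,0],0,1]
    - [[0,0,0],0,1]

```text
time_s: 25.35
ee_pos: [433.5, 295.7, 81.3]
ee_rot: [179.9, 0.1, 5.2]
force: [-0.3, -0.8, -2.6]
gripper_width: 51.9
gripper_force: 40.0
```

Run:
```python
from obs import *
s=env.state(); print(s["ee_pos"],s["ee_rot"],s["gripper_width"],s["gripper_force"],s["force"])
q=env.grab_frame("side"); w=cloud(q)
comps(q,w,14,200,((370,530),(230,370)),15)
```

```text
[433.53429544 295.73680689  81.27975711] [1.79917498e+02 1.13158434e-01 5.22480106e+00] 51.87546135922417 39.9993234872818 [-0.26284457 -0.81889937 -2.6008387 ]
15 ([404.0, 268.0], [8.0, 12.0], -68.7) z90 198.6 mean [405. 266.] rgb [115  87  63]
15 ([414.0, 276.0], [6.0, 30.0], -62.4) z90 199.1 mean [414. 277.] rgb [82 72 72]
31 ([414.0, 289.0], [11.0, 54.0], -64.2) z90 198.3 mean [414. 292.] rgb [84 70 68]
183 ([410.0, 315.0], [56.0, 72.0], 60.8) z90 124.3 mean [417. 315.] rgb [124 103  91]
537 ([451.0, 354.0], [12.0, 159.0], 5.2) z90 50.7 mean [449. 356.] rgb [184 116  44]
```

>>> move_arm:
  plan:
    - [[0,0,-3.5],0,1]
    - [[0,0,-3],0,1]
    - [[0,0,-1.5],0,1]
    - [[0,0,-0.7],0,1]
    - [[0,0,0],0,1]

```text
time_s: 25.9
ee_pos: [434.3, 294.5, -5.2]
ee_rot: [179.9, 0.1, 5.0]
force: [-0.0, 0.4, -1.5]
gripper_width: 51.8
gripper_force: 40.0
```

>>> move_arm:
  plan:
    - [[0,0,-0.1],0,1]
    - [[0,0,0],0,0.4]
    - [[0,0,0],0,0.3]
    - [[0,0,0],0,0.3]
    - [[0,0,0],0,0.3]

```text
time_s: 26.4
ee_pos: [434.7, 296.0, -5.4]
ee_rot: [-180.0, -0.0, 5.1]
force: [-0.2, 0.2, -0.4]
gripper_width: 64.0
gripper_force: 0.0
```

>>> move_arm:
  plan:
    - [[0,0,2],0,0.3]
    - [[0,0,4],0,0.3]
    - [[0,0,4],0,0]
    - [[2,-3,3],0,0]
    - [[2,-4.5,0],0,0]

```text
time_s: 26.9
ee_pos: [478.1, 223.1, 129.2]
ee_rot: [-179.8, -0.6, 5.4]
force: [-0.1, -0.5, -0.4]
gripper_width: 84.9
gripper_force: 0.0
```

>>> move_arm:
  plan:
    - [[0.8,-4.8,1],0,0]
    - [[0.8,-4.8,1],0,0]
    - [[0.8,-4.8,1],0,0]
    - [[0.8,-4.8,1],0,0]
    - [[0.8,-4.8,0],0,0]

```text
time_s: 27.4
ee_pos: [515.5, -21.2, 165.9]
ee_rot: [180.0, -0.2, 5.1]
force: [0.9, 1.1, -0.0]
gripper_width: 91.1
gripper_force: 0.0
```

>>> move_arm:
  plan:
    - [[0.8,-4.8,0],-1.5,0]
    - [[0.8,-4.8,0],-1.5,0]
    - [[0,0,0],0,0]
    - [[0,0,0],0,0]

```text
time_s: 27.8
ee_pos: [530.2, -115.9, 164.0]
ee_rot: [-180.0, 0.0, 2.0]
force: [-0.5, 0.1, -0.8]
gripper_width: 91.0
gripper_force: 0.0
```

Run:
```python
from obs import *
s=env.state(); print(s["ee_pos"],s["ee_rot"],s["gripper_width"],s["time_s"])
for n in("wrist","scene","side"):
    p=env.grab_frame(n); save(p,n+'9.png'); W=cloud(p); print(n)
    comps(p,W,6,30,((560,700),(-280,-30)),20)
    h=hsv(p); red=((h[...,0]<8)|(h[...,0]>172))&(h[...,1]>150)
    P=W[red&box(W,(550,700),(-170,0),(3,25))]; print('red',len(P),rect(P) if len(P)>5 else '')
    if n=="side": comps(p,W,13,60,((380,590),(80,360)),20)
```

```text
[ 530.19375151 -115.90843656  163.97546361] [-1.79963469e+02  2.97434351e-02  1.99853074e+00] 91.00335562331371 27.8
wrist
43 ([674.0, -90.0], [5.0, 10.0], -33.0) z90 7.9 mean [673. -90.] rgb [245 249 249]
42 ([665.0, -95.0], [6.0, 8.0], -10.7) z90 7.6 mean [665. -94.] rgb [246 250 250]
2867 ([630.0, -221.0], [41.0, 68.0], 18.6) z90 18.0 mean [ 630. -218.] rgb [188 194 195]
63 ([653.0, -96.0], [6.0, 11.0], 1.1) z90 8.0 mean [653. -96.] rgb [244 248 249]
1551 ([611.0, -95.0], [30.0, 65.0], 0.3) z90 11.6 mean [607. -95.] rgb [237  88  85]
red 1342 ([605.0, -95.0], [30.0, 51.0], 0.1)
scene
50 ([612.0, -96.0], [33.0, 35.0], -46.4) z90 13.7 mean [612. -96.] rgb [241  54  47]
158 ([632.0, -220.0], [42.0, 68.0], 18.8) z90 19.9 mean [ 633. -222.] rgb [178 188 187]
red 71 ([608.0, -94.0], [30.0, 50.0], -1.8)
side
127 ([631.0, -216.0], [42.0, 67.0], 17.9) z90 22.0 mean [ 629. -212.] rgb [171 179 178]
71 ([607.0, -90.0], [32.0, 52.0], 1.0) z90 14.8 mean [605. -90.] rgb [221  87  81]
red 54 ([603.0, -87.0], [29.0, 47.0], -5.8)
298 ([501.0, 133.0], [39.0, 79.0], 7.1) z90 36.5 mean [499. 139.] rgb [119  86  52]
160 ([587.0, 309.0], [7.0, 98.0], -84.5) z90 51.0 mean [585. 310.] rgb [140  87  44]
725 ([444.0, 322.0], [95.0, 106.0], -66.4) z90 47.8 mean [435. 325.] rgb [196 164 133]
```

View pics/wrist9.png

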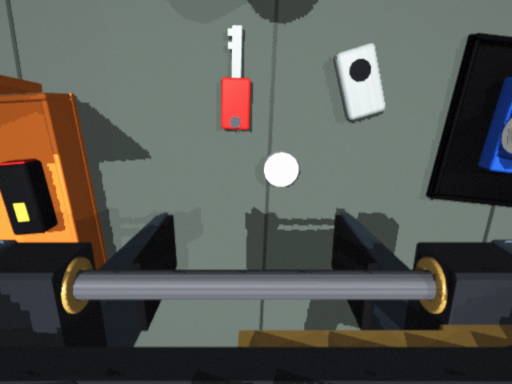

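Run:
```python
from obs import *
p=env.grab_frame("scene"); W=cloud(p); 
P=W[box(W,(660,1000),(-450,50),(45,400))]; 
for y0 in range(-450,50,50):
    Q=P[(P[:,1]>=y0)&(P[:,1]<y0+50)]
    if len(Q)>3: print(y0,len(Q),np.round([Q[:,0].min(),Q[:,0].max(),Q[:,2].max()]))
```

```text
-450 197 [813. 912. 134.]
-400 438 [811. 912. 136.]
-350 408 [812. 912. 137.]
-300 382 [812. 912. 137.]
-250 208 [812. 912. 136.]
-200 19 [744. 765.  93.]
-150 153 [713. 794.  97.]
-100 123 [715. 790.  97.]
-50 8 [751. 756.  74.]
```

>>> move_arm:
  plan:
    - [[3.4,-3.5,0],5.5,0]
    - [[3.4,-3.5,0],5.5,0]
    - [[3.3,-3.4,-1],5.3,0]
    - [[0,0,-3],0,0]
    - [[0,0,0],0,0]
  squeeze: 25

```text
time_s: 28.5
ee_pos: [629.3, -217.5, 119.5]
ee_rot: [-179.7, 0.4, 18.5]
force: [-1.0, -0.2, -0.9]
gripper_width: 91.2
gripper_force: 0.0
```

>>> move_arm:
  plan:
    - [[0,0,-4],0,0]
    - [[0,0,-4],0,0]
    - [[0,0,-3.5],0,0]
    - [[0,0,-1.5],0,0]
    - [[0,0,-0.7],0,0.2]

```text
time_s: 29.0
ee_pos: [631.0, -217.9, -13.1]
ee_rot: [-179.9, 0.1, 18.5]
force: [0.2, -0.3, 0.6]
gripper_width: 86.0
gripper_force: 0.0
```

>>> move_arm:
  plan:
    - [[0,0,0],0,0.3]
    - [[0,0,0],0,1]
    - [[0,0,0],0,1]
    - [[0,0,0],0,1]
    - [[0,0,0],0,1]

```text
time_s: 29.5
ee_pos: [631.8, -219.5, -12.0]
ee_rot: [179.9, -0.1, 18.4]
force: [-1.5, 0.3, 0.0]
gripper_width: 46.4
gripper_force: 0.0
```

>>> move_arm:
  plan:
    - [[0,0,0],0,1]
    - [[0,0,0],0,1]
    - [[0,0,0],0,1]
    - [[0,0,0],0,1]

```text
time_s: 29.9
ee_pos: [631.6, -219.4, -12.4]
ee_rot: [180.0, -0.0, 18.4]
force: [-0.1, -0.3, 3.7]
gripper_width: 40.1
gripper_force: 25.0
```

>>> move_arm:
  plan:
    - [[0,0,2],0,1]
    - [[0,0,4],0,1]
    - [[0,0,3.5],0,1]
    - [[-1,1.7,0],-1.4,1]
    - [[-2.2,3.6,0],-1.5,1]
  squeeze: 35

```text
time_s: 30.4
ee_pos: [601.4, -167.9, 83.1]
ee_rot: [179.8, -0.2, 15.3]
force: [-0.2, 1.1, -1.3]
gripper_width: 39.7
gripper_force: 35.0
```

>>> move_arm:
  plan:
    - [[-2.2,3.6,0],-1.5,1]
    - [[-2.2,3.6,0],-1.5,1]
    - [[-2.2,3.6,0],-1.5,1]
    - [[-2.2,3.6,0],-1.5,1]
    - [[-2.2,3.6,0],-1.5,1]

```text
time_s: 30.9
ee_pos: [488.1, 15.0, 81.8]
ee_rot: [-180.0, 0.0, 7.9]
force: [0.7, -0.2, -0.6]
gripper_width: 39.6
gripper_force: 35.0
```

>>> move_arm:
  plan:
    - [[-2.2,3.6,0],-1.5,1]
    - [[-2.2,3.6,0],-1.5,1]
    - [[-2.4,3.8,0],0,1]
    - [[0,0,0],0,1]
    - [[0,0,0],0,1]

```text
time_s: 31.4
ee_pos: [421.2, 124.3, 82.1]
ee_rot: [180.0, -0.0, 5.2]
force: [0.1, 0.8, -0.4]
gripper_width: 39.8
gripper_force: 35.0
```

>>> move_arm:
  plan:
    - [[0,0,-3.5],0,1]
    - [[0,0,-3],0,1]
    - [[0,0,-1.5],0,1]
    - [[0,0,-0.7],0,1]
    - [[0,0,0],0,1]

```text
time_s: 31.9
ee_pos: [422.0, 122.8, -5.4]
ee_rot: [180.0, 0.1, 4.9]
force: [0.1, -0.2, -0.6]
gripper_width: 39.5
gripper_force: 35.0
```

>>> move_arm:
  plan:
    - [[0,0,-0.1],0,1]
    - [[0,0,0],0,0.5]
    - [[0,0,0],0,0.4]
    - [[0,0,0],0,0.4]
    - [[0,0,0],0,0.4]

```text
time_s: 32.4
ee_pos: [421.7, 123.9, -5.5]
ee_rot: [-180.0, -0.0, 5.0]
force: [0.0, -0.8, -0.3]
gripper_width: 55.0
gripper_force: 0.0
```

>>> move_arm:
  plan:
    - [[0,0,2],0,0.4]
    - [[0,0,4],0,0.3]
    - [[0,0,4],0,0]
    - [[2,-3,3],0,0]
    - [[2,-4,2],0,0]

```text
time_s: 32.9
ee_pos: [462.9, 54.3, 147.1]
ee_rot: [-180.0, -0.3, 5.2]
force: [1.4, 0.8, 0.3]
gripper_width: 83.7
gripper_force: 0.0
```

>>> move_arm:
  plan:
    - [[2.5,-4,0],-1.3,0]
    - [[2.5,-4,0],-1.3,0]
    - [[2.5,-4,0],-1.3,0]
    - [[0,0,0],-1.1,0]
    - [[0,0,0],0,0]

```text
time_s: 33.4
ee_pos: [536.2, -66.8, 143.7]
ee_rot: [-180.0, 0.1, -0.1]
force: [-0.6, 1.2, -0.3]
gripper_width: 91.3
gripper_force: 0.0
```

Run:
```python
from obs import *
s=env.state(); print(s["ee_pos"],s["ee_rot"],s["gripper_width"],s["time_s"])
for n in("wrist","scene","side"):
    p=env.grab_frame(n); save(p,n+'10.png'); W=cloud(p); print(n)
    h=hsv(p); red=((h[...,0]<8)|(h[...,0]>172))&(h[...,1]>150)
    P=W[red&box(W,(550,700),(-170,0),(3,25))]; print('red',len(P),rect(P) if len(P)>5 else '')
    comps(p,W,4,30,((560,700),(-150,-30)),10)
    if n=="side": comps(p,W,13,60,((380,590),(80,360)),20)
```

```text
[536.19362156 -66.77098113 143.72104039] [-1.79971830e+02  7.15294285e-02 -7.90529725e-02] 91.33189401059458 33.4
wrist
red 1466 ([605.0, -95.0], [30.0, 50.0], -0.3)
2233 ([629.0, -94.0], [30.0, 99.0], -0.1) z90 11.5 mean [619. -94.] rgb [236 121 118]
scene
red 71 ([608.0, -95.0], [30.0, 46.0], 0.3)
76 ([607.0, -95.0], [31.0, 51.0], 2.4) z90 14.5 mean [607. -96.] rgb [229  60  54]
side
red 55 ([603.0, -88.0], [26.0, 43.0], 0.3)
92 ([606.0, -88.0], [42.0, 53.0], 27.7) z90 15.7 mean [606. -89.] rgb [214  87  81]
27 ([584.0, 83.0], [6.0, 11.0], -1.3) z90 46.4 mean [584.  83.] rgb [140  85  39]
302 ([501.0, 135.0], [38.0, 80.0], 6.7) z90 36.8 mean [499. 139.] rgb [117  84  51]
223 ([422.0, 127.0], [42.0, 67.0], 5.8) z90 26.8 mean [421. 129.] rgb [182 178 174]
157 ([586.0, 309.0], [7.0, 99.0], -85.9) z90 51.0 mean [585. 309.] rgb [140  88  44]
738 ([444.0, 320.0], [94.0, 107.0], 15.4) z90 47.6 mean [437. 325.] rgb [195 163 131]
```

>>> move_arm:
  plan:
    - [[3.5,-1.4,-3],0,0]
    - [[3.4,-1.4,-3],0,0]
    - [[0,0,-4],0,0.2]
    - [[0,0,-3],0,0.3]
    - [[0,0,-1.5],0,0.3]
  squeeze: 25

```text
time_s: 34.05
ee_pos: [603.0, -92.4, -3.8]
ee_rot: [-179.9, 0.3, 0.2]
force: [0.4, 0.5, -0.2]
gripper_width: 70.2
gripper_force: 0.0
```

>>> move_arm:
  plan:
    - [[0,0,-0.8],0,0.3]
    - [[0,0,-0.5],0,0.3]
    - [[0,0,-0.2],0,0.3]
    - [[0,0,0],0,0.3]

```text
time_s: 34.45
ee_pos: [606.0, -94.0, -15.0]
ee_rot: [180.0, -0.1, 0.1]
force: [0.4, 0.9, 0.3]
gripper_width: 63.6
gripper_force: 0.0
```

>>> move_arm:
  plan:
    - [[0,0,0],0,1]
    - [[0,0,0],0,1]
    - [[0,0,0],0,1]
    - [[0,0,0],0,1]
    - [[0,0,0],0,1]

```text
time_s: 34.95
ee_pos: [605.5, -94.3, -15.7]
ee_rot: [180.0, -0.0, 0.0]
force: [0.0, -0.8, 0.5]
gripper_width: 30.2
gripper_force: 25.0
```

>>> move_arm:
  plan:
    - [[0,0,0],0,1]
    - [[0,0,0],0,1]
    - [[0,0,0],0,1]

```text
time_s: 35.25
ee_pos: [605.5, -94.3, -15.7]
ee_rot: [180.0, -0.0, 0.0]
force: [0.1, -0.1, 1.5]
gripper_width: 29.4
gripper_force: 25.0
```

>>> move_arm:
  plan:
    - [[0,0,2],0,1]
    - [[0,0,4],0,1]
    - [[0,0,3.7],0,1]
    - [[-1,1.9,0],0.5,1]
    - [[-2.1,3.8,0],0.5,1]
  squeeze: 30

```text
time_s: 35.75
ee_pos: [576.6, -38.5, 82.5]
ee_rot: [179.9, -0.3, 0.9]
force: [-0.5, 0.8, -1.7]
gripper_width: 29.7
gripper_force: 30.0
```

>>> move_arm:
  plan:
    - [[-2.1,3.8,0],0.5,1]
    - [[-2.1,3.8,0],0.5,1]
    - [[-2.1,3.8,0],0.5,1]
    - [[-2.1,3.8,0],0.5,1]
    - [[-2.1,3.8,0],0.5,1]

```text
time_s: 36.25
ee_pos: [468.3, 154.1, 81.1]
ee_rot: [-180.0, 0.0, 3.5]
force: [0.4, 0.9, -0.1]
gripper_width: 29.9
gripper_force: 30.0
```

>>> move_arm:
  plan:
    - [[-2.1,3.8,0],0.5,1]
    - [[-0.9,1.9,0],1,1]
    - [[0,0,0],0,1]
    - [[0,0,0],0,1]

```text
time_s: 36.65
ee_pos: [439.4, 209.7, 81.1]
ee_rot: [180.0, -0.0, 5.1]
force: [1.0, 0.5, 0.0]
gripper_width: 29.4
gripper_force: 30.0
```

>>> move_arm:
  plan:
    - [[0,0,-3.5],0,1]
    - [[0,0,-3.2],0,1]
    - [[0,0,-1.5],0,1]
    - [[0,0,-0.7],0,1]
    - [[0,0,-0.1],0,1]

```text
time_s: 37.15
ee_pos: [439.9, 208.7, -9.3]
ee_rot: [180.0, 0.0, 4.9]
force: [0.2, -0.5, -0.6]
gripper_width: 29.9
gripper_force: 30.0
```

>>> move_arm:
  plan:
    - [[0,0,0],0,1]
    - [[0,0,0],0,0.6]
    - [[0,0,0],0,0.5]
    - [[0,0,0],0,0.4]
    - [[0,0,0],0,0.4]

```text
time_s: 37.65
ee_pos: [439.7, 209.9, -8.5]
ee_rot: [-180.0, -0.0, 5.0]
force: [0.2, -0.4, 0.0]
gripper_width: 54.2
gripper_force: 0.0
```

>>> move_arm:
  plan:
    - [[0,0,2],0,0.4]
    - [[0,0,4],0,0.4]
    - [[0,0,4],0,0.4]
    - [[-2,0,4.5],0,0.6]
    - [[-2,0,4.5],0,0.8]

```text
time_s: 38.15
ee_pos: [398.8, 209.6, 182.8]
ee_rot: [180.0, 0.0, 5.0]
force: [1.0, 0.5, 0.1]
gripper_width: 41.2
gripper_force: 0.0
```

>>> move_arm:
  plan:
    - [[-2,0,4],0,1]
    - [[0,0,0],0,1]
    - [[0,0,0],0,1]

```text
time_s: 38.45
ee_pos: [379.5, 209.9, 222.0]
ee_rot: [-180.0, -0.1, 5.1]
force: [1.0, -0.3, -0.9]
gripper_width: 17.1
gripper_force: 0.0
```

Run:
```python
from obs import *
s=env.state(); print(s["ee_pos"],s["ee_rot"],s["gripper_width"],s["time_s"],s["qpos"])
for n in("wrist","side"):
    p=env.grab_frame(n); save(p,n+'11.png'); W=cloud(p); print(n)
    comps(p,W,11,48,((380,590),(70,360)),20)
    h=hsv(p); o=(h[...,0]>5)&(h[...,0]<22)&(h[...,1]>150)
    P=W[o&box(W,(590,680),(60,400),(80,300))]; print(len(P))
    if len(P)>50: A=np.c_[P[:,1]-225,P[:,2]-50,np.ones(len(P))]; print('lid x=a*y+b*z+c',np.linalg.lstsq(A,P[:,0],rcond=None)[0],P[:,2].max())
p=env.grab_frame("scene"); save(p,'scene11.png'); W=cloud(p)
comps(p,W,8,70,((300,720),(-480,40)),25)
for l in("key_green","catch_top","lid_front","lid_hinge"):
  for q in(p,):
    print(l,[(np.round(d["point"]).tolist(),d["score"]) for d in env.landmark_of(q,l)[:2]])
a=cv2.imread('pics/wrist11.png'); b=cv2.imread('pics/side11.png')[150:350,140:320]
cv2.imwrite('pics/c11.png',cv2.hconcat([a[:,:400],cv2.resize(b,(346,384))]))
```

```text
[379.48508144 209.94972357 222.02141202] [-1.79951868e+02 -1.46103528e-01  5.06614958e+00] 17.097077448473986 38.45 [ 2.74431798e+01  4.22315431e+00  1.03700870e+02 -1.16905769e-02
  7.19225500e+01  1.12380582e+02]
wrist
1843 ([466.0, 352.0], [2.0, 173.0], 5.0) z90 45.0 mean [470. 352.] rgb [93 47 18]
1363 ([520.0, 75.0], [2.0, 113.0], 5.0) z90 45.1 mean [520.  75.] rgb [88 44 17]
2603 ([499.0, 131.0], [37.0, 79.0], 6.4) z90 33.7 mean [500. 133.] rgb [60 54 41]
1449 ([464.0, 211.0], [30.0, 98.0], 4.8) z90 17.5 mean [454. 211.] rgb [234 115 108]
2625 ([456.0, 297.0], [53.0, 95.0], 4.9) z90 29.5 mean [447. 294.] rgb [210 214 213]
1885 ([421.0, 123.0], [40.0, 68.0], 4.8) z90 23.9 mean [422. 125.] rgb [183 187 186]
178 ([381.0, 88.0], [1.0, 36.0], -85.1) z90 44.0 mean [382.  88.] rgb [130  65  25]
0
side
260 ([529.0, 76.0], [9.0, 120.0], 5.8) z90 44.0 mean [531.  77.] rgb [154  93  38]
544 ([465.0, 129.0], [41.0, 152.0], 5.0) z90 35.9 mean [465. 135.] rgb [145 127 107]
121 ([586.0, 304.0], [3.0, 96.0], -84.5) z90 44.1 mean [585. 304.] rgb [132  80  37]
24 ([493.0, 215.0], [17.0, 18.0], 23.8) z90 17.7 mean [494. 216.] rgb [211 198 187]
153 ([446.0, 212.0], [32.0, 60.0], 4.7) z90 20.9 mean [442. 213.] rgb [231  99  73]
419 ([457.0, 298.0], [56.0, 97.0], 4.8) z90 32.3 mean [443. 302.] rgb [200 195 189]
254 ([428.0, 354.0], [5.0, 96.0], 4.9) z90 44.3 mean [425. 355.] rgb [166 102  46]
3212
lid x=a*y+b*z+c [-9.10675540e-02  9.31871932e-02  5.98364919e+02] 284.9757655357298
391 ([323.0, -411.0], [44.0, 138.0], -90.0) z90 42.6 mean [ 327. -410.] rgb [116  73  49]
53 ([540.0, -148.0], [33.0, 34.0], 47.3) z90 16.9 mean [ 540. -146.] rgb [239 239 239]
192 ([596.0, -379.0], [40.0, 93.0], -4.7) z90 65.0 mean [ 612. -388.] rgb [ 61  97 171]
key_green []
catch_top [([308.0, 148.0], 0.58)]
lid_front []
lid_hinge [([297.0, 182.0], 0.8)]
```

View pics/c11.png

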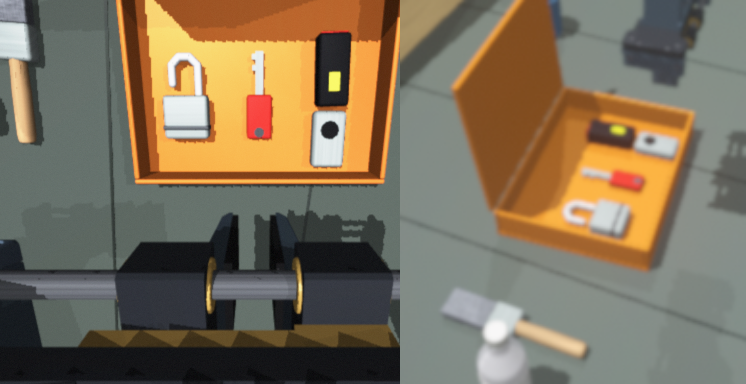

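All four items lie flat and clear of the rim, and the dispenser is upright in the tray with no green key found. Next is the lid. I'll go over the top with closed fingers to behind it, off the centre line to avoid the catch, and sweep it shut.

>>> move_arm:
  plan:
    - [[0,0,4.5],0,1]
    - [[0,0,4.5],0,1]
    - [[3,-0.6,0],0,1]
    - [[4,-0.8,0],0,1]
    - [[4,-0.8,0],0,1]

```text
time_s: 39.3
ee_pos: [490.8, 187.5, 311.2]
ee_rot: [-180.0, -0.0, 5.1]
force: [-0.3, 1.8, -0.1]
gripper_width: 0.4
gripper_force: 0.0
```

>>> move_arm:
  plan:
    - [[4,-0.8,0],0,1]
    - [[4,-0.8,0],0,1]
    - [[4,-0.8,0],0,1]
    - [[4,-0.8,0],0,1]
    - [[3.2,-0.8,0],0,1]

```text
time_s: 39.8
ee_pos: [683.6, 147.0, 309.3]
ee_rot: [180.0, 0.1, 5.0]
force: [-0.1, 1.2, 0.3]
gripper_width: 0.5
gripper_force: 0.0
```

>>> move_arm:
  plan:
    - [[0,0,0],0,1]
    - [[0,0,0],0,1]
    - [[0,0,0],0,1]

```text
time_s: 40.1
ee_pos: [680.6, 148.1, 311.1]
ee_rot: [-180.0, 0.1, 5.1]
force: [-0.6, 0.3, 0.1]
gripper_width: 0.4
gripper_force: 0.0
```

Run:
```python
from obs import *
s=env.state(); print(s["ee_pos"],s["ee_rot"],s["gripper_width"],s["force"],s["qpos"])
cs=lambda c:(483.5+.9959*c+7.7, 215+.0906*c-84.65)
for t in(95,85,75,65,55,45,35,25,15,8,4,0):
    a=np.radians(t); c=116-215*np.cos(a)+8*np.sin(a)+16; z=50.5+215*np.sin(a)+8*np.cos(a)-19
    print(t,np.round(cs(c)),round(z))
```

```text
[680.60385599 148.05615749 311.09162809] [-1.79995253e+02  5.84248965e-02  5.05336783e+00] 0.37671787497415493 [-0.64512525  0.33516566  0.09567959] [1.13210085e+01 2.81338626e+01 5.77117306e+01 1.11271134e-02
 9.42119642e+01 9.62684547e+01]
95 [649. 145.] 245
85 [612. 141.] 246
75 [575. 138.] 241
65 [539. 135.] 230
55 [506. 132.] 212
45 [477. 129.] 189
35 [452. 127.] 161
25 [432. 125.] 130
15 [418. 124.] 95
8 [412. 123.] 69
4 [410. 123.] 54
0 [409. 123.] 40
```

>>> move_arm:
  plan:
    - [[0,0,-3.3],0,1]
    - [[0,0,-3.3],0,1]
    - [[-2,-0.2,0],0,1]
    - [[-1.2,-0.1,0],0,1]
    - [[0,0,0],0,1]

```text
time_s: 40.6
ee_pos: [647.3, 145.3, 246.6]
ee_rot: [-180.0, -0.0, 5.1]
force: [0.6, 0.3, -0.5]
gripper_width: 0.3
gripper_force: 0.0
```

>>> move_arm:
  plan:
    - [[-1.9,-0.2,0],0,1]
    - [[-1.9,-0.2,0],0,1]
    - [[-1.9,-0.2,-0.2],0,1]
    - [[-1.8,-0.2,-0.3],0,1]

```text
time_s: 41.0
ee_pos: [574.6, 137.7, 241.6]
ee_rot: [-179.9, -0.2, 5.1]
force: [1.1, 0.1, -1.0]
gripper_width: 0.5
gripper_force: 0.7
```

Run:
```python
from obs import *
s=env.state(); print(s["ee_pos"],s["force"])
q=env.grab_frame("side"); w=cloud(q); hh=hsv(q)
o=(hh[...,0]>5)&(hh[...,0]<22)&(hh[...,1]>150)
P=w[o&box(w,(480,680),(60,400),(80,300))]; A=np.c_[P[:,1]-225,P[:,2]-50,np.ones(len(P))]; print(np.linalg.lstsq(A,P[:,0],rcond=None)[0],P[:,2].max())
```

```text
[574.62769204 137.67949784 241.5825195 ] [ 1.13776611  0.0617536  -0.96435531]
[-8.97884729e-02 -2.50087249e-01  5.98493771e+02] 279.38218554742434
```

The lid follows, now at about 76°.

>>> move_arm:
  plan:
    - [[-3.6,-0.3,-1.1],0,1]
    - [[-3.3,-0.3,-1.8],0,1]
    - [[-2.9,-0.3,-2.3],0,1]
    - [[-2.5,-0.2,-2.8],0,1]
    - [[-2,-0.2,-3.1],0,1]

```text
time_s: 41.55
ee_pos: [431.5, 124.2, 129.8]
ee_rot: [-180.0, -0.2, 5.1]
force: [1.3, 0.4, -1.0]
gripper_width: 0.8
gripper_force: 0.3
```

>>> move_arm:
  plan:
    - [[-1.4,-0.1,-3.5],0,1]
    - [[-0.6,-0.1,-2.6],0,1]
    - [[-0.2,0,-1.5],0,1]
    - [[0,0,-0.8],0,1]
    - [[0,0,0],0,1]

```text
time_s: 42.05
ee_pos: [409.8, 121.9, 45.0]
ee_rot: [180.0, 0.0, 5.0]
force: [0.1, 0.1, 0.0]
gripper_width: 0.1
gripper_force: 0.0
```

Run:
```python
from obs import *
s=env.state(); print(s["ee_pos"],s["force"])
q=env.grab_frame("side"); w=cloud(q); hh=hsv(q); save(q,'side12.png')
o=(hh[...,0]>5)&(hh[...,0]<22)&(hh[...,1]>150)
P=w[o&box(w,(370,620),(60,370),(52,140))]; A=np.c_[P[:,:2]-[599,225],np.ones(len(P))]; print(len(P),np.linalg.lstsq(A,P[:,2],rcond=None)[0])
```

```text
[409.81492345 121.92204927  44.98383924] [0.14955928 0.08271166 0.02596832]
4871 [-2.26917187e-02 -4.74895843e-03  5.97560253e+01]
```

>>> move_arm:
  plan:
    - [[0,0,-0.4],0,1]
    - [[0,0,-0.2],0,1]
    - [[0,0,-0.1],0,1]
    - [[0,0,0],0,1]
    - [[0,0,0],0,1]

```text
time_s: 42.6
ee_pos: [409.6, 121.8, 38.3]
ee_rot: [180.0, -0.0, 5.0]
force: [-1.1, -0.6, 0.3]
gripper_width: 0.4
gripper_force: 0.1
```

>>> move_arm:
  plan:
    - [[0,0,-0.1],0,1]
    - [[0,0,-0.1],0,1]
    - [[0,0,0],0,1]

```text
time_s: 42.9
ee_pos: [409.6, 121.8, 38.0]
ee_rot: [180.0, -0.0, 5.0]
force: [-5.0, -1.5, 18.1]
gripper_width: 0.2
gripper_force: 9.4
```

Run:
```python
from obs import *
s=env.state(); print(s["ee_pos"],s["force"])
for n in("side","scene"):
    q=env.grab_frame(n); w=cloud(q); hh=hsv(q)
    o=(hh[...,0]>5)&(hh[...,0]<22)&(hh[...,1]>150)
    P=w[o&box(w,(370,620),(60,370),(52,140))]; A=np.c_[P[:,:2]-[599,225],np.ones(len(P))]; print(len(P),np.linalg.lstsq(A,P[:,2],rcond=None)[0])
```

```text
[409.60956384 121.7973781   38.04592808] [-4.9960553  -1.52735295 18.13171681]
4872 [ 1.06285583e-03 -2.46103283e-03  5.96040559e+01]
2010 [ 2.46299769e-03 -3.02107964e-04  5.78207769e+01]
```

The lid is shut (18 N reaction, slope ~0). I'll rise over the catch and measure it.

>>> move_arm:
  plan:
    - [[0,0,3],0,1]
    - [[0,0,4.5],0,1]
    - [[-2,2,4],0,1]
    - [[-2.5,3,3],0,1]
    - [[0,0,0],0,1]

```text
time_s: 43.5
ee_pos: [364.8, 174.8, 185.2]
ee_rot: [-179.8, -0.4, 5.2]
force: [0.6, 0.9, -0.4]
gripper_width: 0.1
gripper_force: 0.0
```

Run:
```python
from obs import *
s=env.state(); print(s["ee_pos"],s["ee_rot"],s["force"])
for n in("wrist","side","scene"):
    q=env.grab_frame(n); w=cloud(q); save(q,n+'13.png'); hh=hsv(q)
    for d in env.landmark_of(q,"catch_top")[:1]: print(n,d["score"],np.round(d["point"]),np.round(ray(q,d["point"],75.5)))
    comps(q,w,68,90,((370,450),(150,260)),8)
    o=(hh[...,0]>5)&(hh[...,0]<22)&(hh[...,1]>150)
    P=w[o&box(w,(370,620),(60,370),(52,140))]; A=np.c_[P[:,:2]-[599,225],np.ones(len(P))]; print(len(P),np.linalg.lstsq(A,P[:,2],rcond=None)[0])
```

```text
[364.75825114 174.82956791 185.16902944] [-179.7664672    -0.43928341    5.2436308 ] [ 0.61800439  0.93718635 -0.36973009]
wrist 0.85 [225. 146.] [400. 205.  76.]
769 ([400.0, 205.0], [28.0, 29.0], 4.0) z90 75.1 mean [401. 205.] rgb [193 204 205]
51277 [2.89832705e-04 1.87809977e-04 5.72857535e+01]
side 0.4 [273. 233.] [395. 206.  76.]
75 ([401.0, 207.0], [26.0, 30.0], -69.5) z90 77.5 mean [401. 209.] rgb [198 192 187]
5236 [ 2.36607081e-03 -2.03718721e-03  5.97452578e+01]
scene 0.54 [263. 157.] [419. 194.  76.]
26 ([401.0, 204.0], [23.0, 28.0], -47.1) z90 78.5 mean [401. 204.] rgb [207 205 196]
2107 [6.55156880e-04 1.11275492e-04 5.76344156e+01]
```

View pics/wrist13.png

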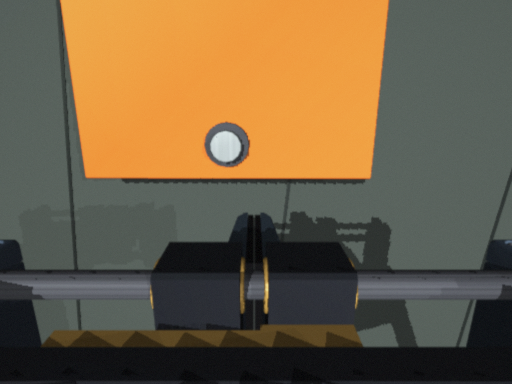

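The lid is flat and the catch is raised at pixel (226,146), world (401,206,76). I'll press it down.

>>> move_arm:
  plan:
    - [[1.8,1.7,-3],0,1]
    - [[1.8,1.6,-3],0,1]
    - [[0,0,-3.5],0,1]
    - [[0,0,-2.5],0,1]
    - [[0,0,0],0,1]

```text
time_s: 44.3
ee_pos: [398.1, 202.8, 57.5]
ee_rot: [179.8, 0.5, 5.0]
force: [-0.6, 0.5, -0.6]
gripper_width: 0.3
gripper_force: 0.0
```

>>> move_arm:
  plan:
    - [[0,0,0],0,1]

```text
time_s: 44.4
ee_pos: [400.5, 204.2, 60.8]
ee_rot: [180.0, 0.1, 5.0]
force: [-0.2, -0.1, 1.1]
gripper_width: 0.2
gripper_force: 0.0
```

>>> move_arm:
  plan:
    - [[0,0.1,-0.5],0,1]
    - [[0,0,-0.3],0,1]
    - [[0,0,-0.2],0,1]
    - [[0,0,0],0,1]
    - [[0,0,0],0,1]

```text
time_s: 44.9
ee_pos: [401.4, 206.1, 52.2]
ee_rot: [-180.0, -0.2, 5.0]
force: [0.4, -0.6, 5.2]
gripper_width: 0.2
gripper_force: 2.9
```

>>> move_arm:
  plan:
    - [[0,0,-0.15],0,1]
    - [[0,0,-0.1],0,1]
    - [[0,0,0],0,1]

```text
time_s: 45.2
ee_pos: [401.4, 206.1, 49.6]
ee_rot: [-180.0, -0.1, 5.0]
force: [0.1, 0.1, 5.8]
gripper_width: 0.5
gripper_force: 2.7
```

>>> move_arm:
  plan:
    - [[0,0,-0.15],0,1]
    - [[0,0,-0.1],0,1]
    - [[0,0,0],0,1]

```text
time_s: 45.5
ee_pos: [401.4, 206.1, 47.2]
ee_rot: [-180.0, -0.1, 5.0]
force: [0.6, -0.2, 5.3]
gripper_width: 0.7
gripper_force: 3.0
```

>>> move_arm:
  plan:
    - [[0,0,-0.1],0,1]
    - [[0,0,0],0,1]

```text
time_s: 45.7
ee_pos: [401.4, 206.1, 47.0]
ee_rot: [-180.0, -0.2, 5.0]
force: [-1.9, -1.9, 12.5]
gripper_width: 0.6
gripper_force: 6.9
```

>>> move_arm:
  plan:
    - [[0,0,-0.1],0,1]
    - [[0,0,0],0,1]

```text
time_s: 45.9
ee_pos: [401.5, 206.2, 46.9]
ee_rot: [-180.0, -0.2, 5.0]
force: [-3.8, -2.1, 21.9]
gripper_width: 0.5
gripper_force: 10.9
```

>>> move_arm:
  plan:
    - [[0,0,2],0,1]
    - [[0,0,4.5],0,1]
    - [[-2,0,4.5],0,1]
    - [[-2,0,4],0,1]
    - [[0,0,0],0,1]

```text
time_s: 46.4
ee_pos: [361.4, 207.1, 199.3]
ee_rot: [-179.7, -0.5, 5.1]
force: [0.9, 1.0, -1.0]
gripper_width: 0.3
gripper_force: 0.0
```

Run:
```python
from obs import *
s=env.state(); print(s["ee_pos"],s["time_s"])
for n in("wrist","side","scene"):
    q=env.grab_frame(n); w=cloud(q); save(q,n+'14.png'); hh=hsv(q)
    comps(q,w,64.5,90,((370,450),(150,260)),8)
    o=(hh[...,0]>5)&(hh[...,0]<22)&(hh[...,1]>150)
    P=w[o&box(w,(370,620),(60,370),(52,140))]; A=np.c_[P[:,:2]-[599,225],np.ones(len(P))]; print(len(P),np.linalg.lstsq(A,P[:,2],rcond=None)[0])
comps(q,w,8,70,((300,720),(-480,40)),25)
a=cv2.imread('pics/wrist14.png')[:,60:440]; b=cv2.imread('pics/scene14.png')[110:300,120:340]
cv2.imwrite('pics/c14.png',cv2.hconcat([a,cv2.resize(b,(400,384))]))
```

```text
[361.39939624 207.12659202 199.31438766] 46.4
648 ([400.0, 205.0], [27.0, 28.0], -84.6) z90 67.1 mean [400. 205.] rgb [200 211 212]
48369 [4.35509560e-04 1.43812520e-04 5.72937257e+01]
66 ([402.0, 208.0], [25.0, 30.0], 26.1) z90 70.2 mean [402. 208.] rgb [199 197 195]
5256 [ 2.42634158e-03 -2.39366965e-03  5.97527315e+01]
2140 [8.81305388e-04 1.51113072e-03 5.76769910e+01]
398 ([321.0, -410.0], [44.0, 139.0], 87.3) z90 42.8 mean [ 326. -410.] rgb [114  72  48]
47 ([540.0, -144.0], [32.0, 35.0], 20.0) z90 18.1 mean [ 541. -145.] rgb [238 239 238]
194 ([595.0, -376.0], [47.0, 93.0], -4.9) z90 64.8 mean [ 611. -388.] rgb [ 59  94 166]
```

View pics/c14.png

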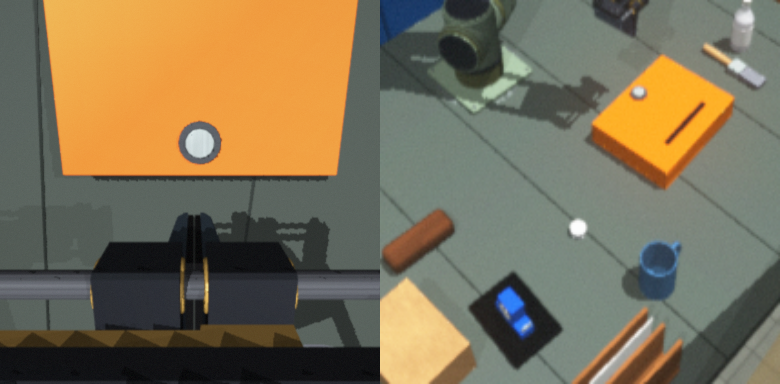

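The lid is shut and the catch face has dropped 8 mm, from 75 to 67. The dispenser stands in the tray, nothing is left out on the bench, and the arm is clear.

```bash
python3 -c "
from workcell import env
print(env.job_done())"
```

```text
the job is handed in; nothing more can be done
None
```

The job is handed in: the dispenser stands upright on the tray, the padlock, red key, fob and light lie flat in the case (I found no green key), the lid is shut, and the catch was pushed fully down last and stayed down.

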